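Turn a cup of punches out into the sorting dish

TASK

Take the yellow cup of dapping punches out of its slanted cradle and turn it fully upside down over the middle of the round black dish, with its mouth no more than 4 cm above the dish floor, so that the punches do not drop from a height. Then lift it straight up, still mouth down, until it is at least 10 cm above the dish floor and all four punches stay behind as a heap in the dish, and lay the empty cup back in its cradle, fully home and facing as before. Leave the other things on the table where they are.

Things in the scene. Friction and masses are not known exactly. Their poses are not given: they have to be found in the camera images.
- cup: yellow round cup, open at one end, straight sides: 60 mm outside diameter, 95 mm high, wall 3 mm, base 4 mm, about 0.2 kg empty (0.5 kg full). Origin: centre of the outside of its closed base; z runs along the cup's axis from the base to the mouth. It starts lying in the cradle, its axis 15 degrees above level, with the punches loose inside
- cup_rim (a point): centre of the cup's mouth, in the plane of the rim, on its axis 95 mm from the base
- cup_mid (a point): middle of the cup's hollow, on its axis 48 mm from the base
- cradle: fixed cradle on the red-brown cabinet: dark base plate 126 x 58 x 8 mm, two sloping wooden rails (outer width 46 mm, so fingers can pass on both sides of them to hold the cup across its diameter) and a wooden foot stop reaching no higher than 5 mm above the axis of the cup, behind its base. Origin: underside of the base plate, near its middle; x (level) is the way the cup's mouth looks, z up
- cradle_seat (a point): where the centre of the cup's base lies when the cup is fully home in the cradle, 56 mm above the cabinet top
- cradle_mouth (a point): where the centre of the cup's mouth (cup_rim) lies when the cup is fully home; 95 mm from cradle_seat, 15 degrees above level. To the left of the cradle on the cabinet stand a hot plate with a tall steel pot (top about 200 mm above the cabinet) and a red lamp: keep the arm clear of them
- dish_floor (a point): centre of the inner floor of the fixed round black dish on the blue table, z up: floor 5 mm above the table top and flat to 84 mm from the centre, upright rim to 14 mm above the table, 176 mm across outside
- punch0_mid (a point): middle of a grey steel dapping punch, round, 18 mm thick and 73 mm long, 70 g, that starts lying in the cup
- punch1_mid (a point): middle of a grey steel dapping punch, round, 18 mm thick and 73 mm long, 70 g, that starts lying in the cup
- punch2_mid (a point): middle of a grey steel dapping punch, round, 15 mm thick and 72 mm long, 70 g, that starts lying in the cup
- punch3_mid (a point): middle of a grey steel dapping punch, round, 15 mm thick and 72 mm long, 70 g, that starts lying in the cup
- oil_bottle: yellow bottle with red spout, 42 mm across, 129 mm tall, on the blue table; leave it. Origin: centre of its underside
- tape_roll: roll of cream tape lying flat, 104 mm across, 25 mm high; leave it. Origin: centre of its underside
- polish_bar: fixed green block on the cabinet 37 x 92 x 33 mm; leave it. Origin: centre of its underside
- solder_brick: pale scorched brick 67 x 101 x 28 mm; leave it. Origin: centre of its underside
- flux_jar: small fixed glass jar with black lid, 51 mm across, 54 mm tall; leave it. Origin: centre of its underside

How it is judged:
By the outcome, as a careful person would: the job done as asked, in the order asked, and still so for the second after the job is handed in, with the robot touching nothing.
It also fails if it takes over 61 s, if anything falls off the work surface, if the arm or the gripper's body presses on something with over 40 N, if the wrist force passes 120 N, or if a joint passes its speed limit or range.

ROBOT

A 6-joint arm with a two-finger parallel gripper is mounted at the origin on a cart in front of the work surface, level with it; the furniture and walls round the work are solid. World frame = base frame: x ahead of the robot, y to its left, z up, the work surface at z = 0. Lengths are in m, angles in rad, forces in N, time in s.
With the tool pointing down it reaches from about 0.3 to 0.875 m from the base axis. Payload 6.4 kg.
Tool frame: the origin (TCP) lies between the finger pads; the fingertips stand ctrl.tip_extent ahead of it and the grasp point (between the pads) is the TCP (ctrl.tip_extent is the distance from the TCP to the fingertips, in m); z points along the fingers, y is the line along which they close (so a half turn about z gives the same grasp; the last joint's range is limited). The gripper opens to 85 mm and grips with 20 to 120 N. Pads are 22 mm wide; open, the fingers measure 114 mm over their backs; the gripper's body (76 mm by 85 mm) begins 54 mm behind the grasp point. The pads swing forward as they close: fully open they stand 13 mm farther back than shut.
Start: joints at [-1.449, 0.181, 1.607, -0, 1.354, -0.206], TCP at [0.185, -0.544, 0.25] pointing down, gripper open.
Joint ranges: [-2.99, 2.99], [-0.89, 2.07], [0.3, 2.58], [-1.14, 4.28], [0, 2.63], [-3.12, 3.12]. Speed limits (rad/s): [2.57, 2.57, 3.01, 3.14, 3.14, 3.14].

INTERFACE

Orientations are given as a unit quaternion [w, x, y, z].
In Python, from bench import ctrl gives the robot as it stands.
- The arm moves only by the tool send_rows, never from a script. Its arguments are lists of equal length, an entry for each row: "dr": the turn, a rotation vector about the tool's x, y, z in units of 6 degrees (1.0 is 6 degrees), a list of three; "xyz": the shift along the tool's x, y, z in cm, a list of three; "jaw": the opening in per cent of the stroke, from 0 (shut) to 100 (fully open). In form: {"dr": [[wx, wy, wz], ...], "xyz": [[dx, dy, dz], ...], "jaw": [jaw, ...]}. A call has exactly 8 rows; each row is the pose to reach, as a shift and turn from the pose commanded when the call began, along the tool's axes at that moment; what a row does not reach only later rows make up. A row lasts 1/8 s, in which the tool goes at most 62.5 mm and 10.7 degrees, less where a joint would pass 70% of its speed; a pose out of reach is approached as far as the arm can. A call with a gripper value outside its range is refused whole. The fingers move at their own pace and stop on an object; the grip force is fixed at half the most. Time passes only in rows, so rows that repeat a pose let the fingers close, or fill a call up. It gives the time, the measured TCP pose, the force, the opening and the grip force at its end, in the units of the state.
- ctrl.get_obs(): the state, without advancing time (a new reading comes with each control period).
- ctrl.camera(name): name is "scene" or "side" or "wrist"; returns the picture (400x640x3 uint8, red, green, blue); there is no depth.
- ctrl.calibration(name): a dict with "camera_matrix" (3x3 intrinsics, pixels), "D" ([k1, k2, p1, p2, k3] as OpenCV has them; the pictures are not rectified), "world_from_camera" (4x4, takes a point from camera to world coordinates). Camera axes: x right, y up, looking along -z (the intrinsics and any distortion apply to the point x, -y, -z); pixel columns grow to the right and rows downward; lengths in m; the calibration is good to about 2 mm. A picture is of the moment at which its call begins: read the wrist's pose just before it. calibration takes no time and is no camera call; for the wrist camera it gives the pose at the moment of the call.
- ctrl.hand_in(): hands the job in; it is judged then, once.
The state is a dict: "time_s": time; "q": joint angles; "dq": joint speeds; "joint_efforts": joint torques, N m; "eef_pos": TCP position; "eef_rot": TCP orientation; "wrist_force": force on the tool from outside, world axes, zero at the start; "torque": the same for the moment, N m; "opening": opening from 0.0 (shut) to 1.0 (fully open); "grasp_force": force on a finger pad.
Only numpy, scipy, OpenCV 4.12 (cv2) and the standard library are available. Lean on these libraries where they do the work, as an engineer would, in place of code of your own. Each camera call takes 0.05 s, during which the arm holds its last target. There are 200 camera calls.

## Working session

There is one attempt and no reset: what is moved stays moved. The work goes in short steps, Python scripts to look and compute and a tool call to move; the robot and the scene stay as the last step left them, time stands still between calls to the robot, and variables do not carry over. Pictures are saved under pics/ and viewed, at most 10 in all, crops included, and the job is handed in when it is done.

Besides the shell and the picture viewer there is one more tool, called after "Request:" as name(argument=value, ...) on one line, values as JSON. send_rows: Moves the arm, as the interface text tells. Its arguments: {"type":"object","properties":{"dr":{"type":"array","items":{"type":"array","items":{"type":"number"}}},"xyz":{"type":"array","items":{"type":"array","items":{"type":"number"}}},"jaw":{"type":"array","items":{"type":"number"}}},"required":["dr","xyz","jaw"]}

```bash
ls; mkdir -p pics; python3 - <<'E'
from bench import ctrl
import cv2,numpy as np
o=ctrl.get_obs(); print({k:np.round(v,3) for k,v in o.items()}, ctrl.tip_extent)
for n in("scene","side"):
    cv2.imwrite(f"pics/{n}0.png",ctrl.camera(n)[:,:,::-1])
    c=ctrl.calibration(n);print(n,np.round(c["world_from_camera"],3).tolist(),c["camera_matrix"],c["D"])
E
```

```text
pics
{'time_s': np.float64(0.0), 'q': array([-1.449,  0.182,  1.608, -0.   ,  1.354, -0.206]), 'dq': array([-0.001,  0.   , -0.001, -0.001,  0.001,  0.   ]), 'joint_efforts': array([ 1.0000e-03, -4.4487e+01, -3.5134e+01, -0.0000e+00,  9.0000e-03,
       -0.0000e+00]), 'eef_pos': array([ 0.185, -0.544,  0.249]), 'eef_rot': array([-0.001,  0.987,  0.163,  0.   ]), 'wrist_force': array([-0.68 , -0.298,  0.074]), 'torque': array([ 0.004,  0.021, -0.033]), 'grasp_force': np.float64(0.0), 'opening': np.float64(0.999)} 0.019
scene [[-0.789, 0.261, -0.556, -0.174], [-0.614, -0.311, 0.726, 1.074], [0.016, 0.914, 0.406, 0.656], [0.0, 0.0, 0.0, 1.0]] [[453.6307091    0.         319.98120676]
 [  0.         453.6307091  202.31729792]
 [  0.           0.           1.        ]] [0.03312724 0.         0.         0.         0.        ]
side [[-0.879, 0.286, -0.382, 0.133], [-0.477, -0.535, 0.697, 0.905], [-0.005, 0.795, 0.607, 0.792], [0.0, 0.0, 0.0, 1.0]] [[374.86859299   0.         309.54086025]
 [  0.         374.86859299 204.34257899]
 [  0.           0.           1.        ]] [-0.02811389  0.          0.          0.          0.        ]
```

View pics/scene0.png

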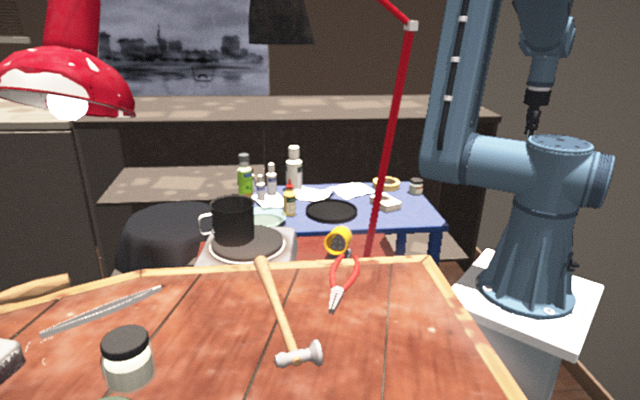

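View pics/side0.png

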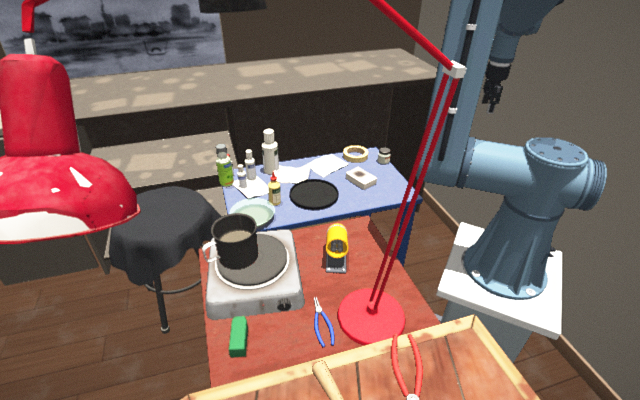

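Both views show the cup at scene (338,240) and side (338,240), and the dish at scene (331,211) and side (314,194). I'll zoom in.

```bash
python3 - <<'E'
import cv2,numpy as np
a=cv2.imread("pics/scene0.png")[185:265,270:430];b=cv2.imread("pics/side0.png")[160:285,270:400]
a=cv2.resize(a,None,fx=5,fy=5,interpolation=cv2.INTER_CUBIC)[:,:800]
b=cv2.resize(b[45:],None,fx=5,fy=5,interpolation=cv2.INTER_CUBIC)
cv2.imwrite("pics/z1.png",cv2.resize(np.hstack([a[:,250:],np.zeros((400,10,3),np.uint8),b[:,:]])[:,:800],None,fx=1,fy=1))
E
```

```text
(no output)
```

View pics/z1.png

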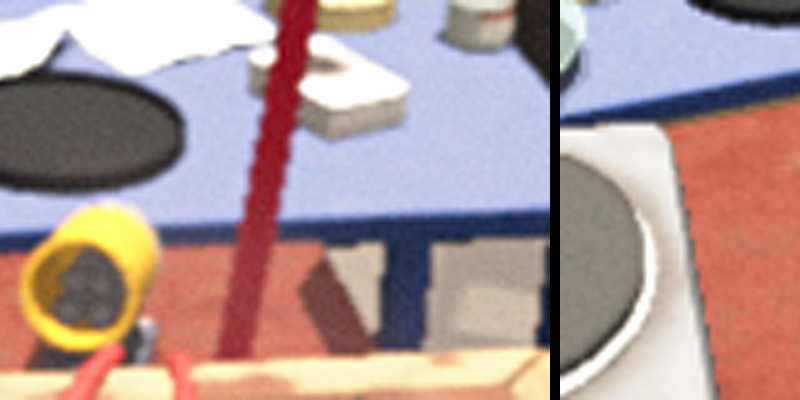

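```bash
cat > h.py <<'E'
import cv2,numpy as np
from bench import ctrl
def proj(n,P,cal=None):
    c=cal or ctrl.calibration(n);M=np.linalg.inv(c["world_from_camera"])
    P=np.asarray(P,float).reshape(-1,3)@M[:3,:3].T+M[:3,3]
    return cv2.projectPoints(P*[1,-1,-1],np.zeros(3),np.zeros(3),c["camera_matrix"],np.array(c["D"],float))[0][:,0]
def ray(n,uv,cal=None):
    c=cal or ctrl.calibration(n);W=c["world_from_camera"]
    p=cv2.undistortPoints(np.array(uv,float).reshape(1,1,2),c["camera_matrix"],np.array(c["D"],float))[0,0]
    return W[:3,3],W[:3,:3]@np.array([p[0],-p[1],-1])
def tri(obs): # list of (cal,uv)
    A=np.zeros((3,3));b=np.zeros(3)
    for c,uv in obs:
        o,d=ray("",uv,c);d/=np.linalg.norm(d);Q=np.eye(3)-np.outer(d,d);A+=Q;b+=Q@o
    return np.linalg.solve(A,b)
def cup(p,pitch=np.radians(15)):
    b,y=np.array(p[:3]),p[3];a=np.array([np.cos(y)*np.cos(pitch),np.sin(y)*np.cos(pitch),np.sin(pitch)])
    s=np.array([-np.sin(y),np.cos(y),0]);t=np.cross(a,s);k=np.linspace(0,2*np.pi,60)[:,None]
    r=.03*(np.cos(k)*s+np.sin(k)*t);return np.vstack([b+r,b+.095*a+r])
E
python3 - <<'E'
from h import *
from scipy.optimize import minimize
H={};C={}
for n,(x0,x1,y0,y1) in {"scene":(318,360,220,262),"side":(322,355,218,262)}.items():
    im=cv2.imread(f"pics/{n}0.png");hsv=cv2.cvtColor(im,cv2.COLOR_BGR2HSV)
    m=cv2.inRange(hsv,(18,140,90),(35,255,255));z=np.zeros_like(m);z[y0:y1,x0:x1]=m[y0:y1,x0:x1]
    cc,l,s,_=cv2.connectedComponentsWithStats(z);i=1+np.argmax(s[1:,4]);print(n,s[i])
    h=cv2.convexHull(np.argwhere(l==i)[:,::-1].astype(np.int32));H[n]=h;C[n]=ctrl.calibration(n)
    # dish
    g=im.max(2);c={"scene":(331,211),"side":(314,194)}[n]
    d=(g<75).astype(np.uint8);cc,l,s,_=cv2.connectedComponentsWithStats(d);i=l[c[1],c[0]];print("dish",s[i])
    pts=cv2.findContours((l==i).astype(np.uint8),0,2)[0][0];C[n+"d"]=cv2.fitEllipse(cv2.convexHull(pts));print(C[n+"d"])
S=4
def cost(p):
    e=0
    for n in H:
        x0,y0=300,200;A=np.zeros((80*S,80*S),np.uint8);B=A.copy()
        cv2.fillConvexPoly(A,((H[n][:,0]-[x0,y0]+.5)*S).astype(np.int32),1)
        q=cv2.convexHull(proj(n,cup(p),C[n]).astype(np.float32))[:,0]
        cv2.fillConvexPoly(B,((q-[x0,y0]+.5)*S).astype(np.int32),1)
        e+=(A!=B).sum()
    return e/S/S
g=tri([(C["scene"],(336,241)),(C["side"],(338,233))]);print("g",g)
best=None
for y in np.radians([60,90,120,150,180]):
    a=np.array([np.cos(y),np.sin(y),.27])*.06
    r=minimize(cost,[*(g-a),y],method="Nelder-Mead",options=dict(initial_simplex=np.array([[*(g-a),y]]*5)+np.vstack([np.zeros(4),np.diag([.02,.02,.02,.4])]),maxiter=400))
    print(r.fun,r.x)
    if best is None or r.fun<best.fun:best=r
print("dish tri",tri([(C[n],C[n+"d"][0]) for n in("scene","side")]))
E
```

```text
scene [324 228  27  27 326]
dish [     0      0    640    400 194972]Traceback (most recent call last):
  File "<stdin>", line 12, in <module>
cv2.error: OpenCV(4.12.0) /io/opencv/modules/imgproc/src/shapedescr.cpp:361: error: (-201:Incorrect size of input array) There should be at least 5 points to fit the ellipse in function 'fitEllipseNoDirect'
```

```bash
cat > m.py <<'E'
from h import *
from scipy.optimize import minimize
H={};C={}
for n,(x0,x1,y0,y1),(dx0,dx1,dy0,dy1) in [("scene",(318,360,220,262),(300,360,193,226)),("side",(322,355,218,262),(284,344,174,212))]:
    im=cv2.imread(f"pics/{n}0.png");hsv=cv2.cvtColor(im,cv2.COLOR_BGR2HSV)
    m=cv2.inRange(hsv,(18,140,90),(35,255,255));z=np.zeros_like(m);z[y0:y1,x0:x1]=m[y0:y1,x0:x1]
    cc,l,s,_=cv2.connectedComponentsWithStats(z);i=1+np.argmax(s[1:,4]);print(n,s[i])
    H[n]=cv2.convexHull(np.argwhere(l==i)[:,::-1].astype(np.int32));C[n]=ctrl.calibration(n)
    d=np.zeros_like(m);d[dy0:dy1,dx0:dx1]=(im.max(2)<95)[dy0:dy1,dx0:dx1]
    cc,l,s,_=cv2.connectedComponentsWithStats(d);i=1+np.argmax(s[1:,4]);print("dish",s[i])
    C[n+"d"]=cv2.fitEllipse(cv2.convexHull(np.argwhere(l==i)[:,::-1].astype(np.int32)));print(C[n+"d"])
S=4
def cost(p):
    e=0
    for n in H:
        x0,y0=300,200;A=np.zeros((80*S,80*S),np.uint8);B=A.copy()
        cv2.fillConvexPoly(A,((H[n][:,0]-[x0,y0]+.5)*S).astype(np.int32),1)
        q=cv2.convexHull(proj(n,cup(p),C[n]).astype(np.float32))[:,0]
        cv2.fillConvexPoly(B,((q-[x0,y0]+.5)*S).astype(np.int32),1)
        e+=(A!=B).sum()
    return e/S/S
g=tri([(C["scene"],(336,241)),(C["side"],(338,240))]);print("g",g)
for y in np.radians([60,90,120,150,180]):
    a=np.array([np.cos(y),np.sin(y),.27])*.06;x0=np.array([*(g-a),y])
    r=minimize(cost,x0,method="Nelder-Mead",options=dict(initial_simplex=x0+np.vstack([np.zeros(4),np.diag([.02,.02,.02,.4])]),maxiter=400))
    print(r.fun,r.x)
print("dish tri",tri([(C[n],C[n+"d"][0]) for n in("scene","side")]))
E
python3 m.py
```

```text
scene [324 228  27  27 326]
dish [306 198  51  26 951]
((330.91693115234375, 210.74270629882812), (24.757457733154297, 51.19008255004883), 92.29056549072266)
side [326 226  22  32 470]
dish [ 290  179   48   31 1185]
((313.5990295410156, 194.22084045410156), (30.515047073364258, 48.95500183105469), 89.93636322021484)
g [0.44085736 0.1878194  0.0681343 ]
162.75 [0.46084839 0.14636884 0.05608529 2.03185355]
152.25 [0.46376679 0.13864379 0.05265598 2.01238578]
153.625 [0.46364332 0.14120408 0.05434538 2.0257284 ]
156.75 [0.46495504 0.14067202 0.0536174  2.0341013 ]
722.4375 [0.48979001 0.18604906 0.0320196  3.84778311]
dish tri [ 0.6434386  -0.05647644  0.00697841]
```

```bash
python3 - <<'E'
from h import *
C={n:ctrl.calibration(n) for n in("scene","side")}
T=lambda a,b:print(np.round(tri([(C["scene"],a),(C["side"],b)]),3))
print("lamp joint, arm end, head tip");T((410,25),(457,70));T((380,0),(372,0));T((72,20),(32,15))
def pl(n,uv,z):
    o,d=ray(n,uv,C[n]);return np.round(o+d*(z-o[2])/d[2],3)
print("lamp base",pl("side",(372,315),0.01),pl("side",(338,318),0.01),"plate corner",pl("side",(296,232),.03),pl("side",(303,312),.03),"pot top",pl("side",(236,226),.2))
print("plate front",pl("side",(327,272),0),pl("side",(346,272),0),"bottle",pl("side",(275,203),0),"brick",pl("side",(362,178),.028),"lamp mid at x..")
# pole line in scene: px (400,120)->ray, intersect with line base-joint
E
```

```text
lamp joint, arm end, head tip
[0.206 0.337 0.622]
[0.448 0.04  0.656]
[1.367 0.305 0.589]
lamp base [0.273 0.331 0.01 ] [0.343 0.379 0.01 ] plate corner [0.583 0.171 0.03 ] [0.421 0.417 0.03 ] pot top [0.622 0.384 0.2  ]
plate front [0.439 0.247 0.   ] [0.391 0.222 0.   ] bottle [0.742 0.045 0.   ] brick [ 0.52  -0.206  0.028] lamp mid at x..
```

```bash
cat >> h.py <<'E'
from scipy.spatial.transform import Rotation as Ro
def Rq(q): return Ro.from_quat([q[1],q[2],q[3],q[0]])
def pose():
    o=ctrl.get_obs();return np.array(o["eef_pos"]),Rq(o["eef_rot"]),o
def frame(yaw,down): # tool z: heading yaw(deg), 'down' deg below level; y horizontal, x up-forward
    y,d=np.radians([yaw,down]);z=np.array([np.cos(y)*np.cos(d),np.sin(y)*np.cos(d),-np.sin(d)])
    s=np.array([np.sin(y),-np.cos(y),0]);return Ro.from_matrix(np.c_[np.cross(s,z),s,z])
def go(P,R,frm=None):
    p,r=frm if frm else pose()[:2]
    w=(r.inv()*R).as_rotvec();w=np.degrees(w)/6;d=r.inv().apply(np.array(P)-p)*100
    print("dr",np.round(w,2).tolist(),"xyz",np.round(d,2).tolist(),"rows>=",round(max(np.linalg.norm(d)/6.25,np.linalg.norm(w)*6/10.7),1))
E
python3 - <<'E'
from h import *
C={n:ctrl.calibration(n) for n in("scene","side","wrist")}
print("bulb",tri([(C["scene"],(68,105)),(C["side"],(62,222))]))
p,r,o=pose();W=C["wrist"]["world_from_camera"]
print("cam in tool",r.inv().apply(W[:3,3]-p),np.round((r.inv().as_matrix()@W[:3,:3]),3),C["wrist"]["camera_matrix"][0,0])
print(frame(116,90).as_matrix().round(2))
go([.33,-.2,.32],frame(70,90)); go([.45,.06,.30],frame(116,90),([.33,-.2,.32],frame(70,90)))
E
```

```text
bulb [0.57523082 0.74461716 0.49706214]
cam in tool [ 0.07041052 -0.00137368 -0.12475366] [[-0.     0.961  0.278]
 [ 1.     0.    -0.   ]
 [-0.     0.278 -0.961]] 321.3382595839768
[[-0.44  0.9  -0.  ]
 [ 0.9   0.44  0.  ]
 [ 0.    0.   -1.  ]]
dr [-0.01, -0.01, -8.54] xyz [24.8, -27.91, -7.0] rows>= 6.1
dr [0.0, 0.0, -7.67] xyz [28.54, 2.38, 2.0] rows>= 4.6
```

Request:
send_rows(dr=[[0,0,-1.2],[0,0,-2.4],[0,0,-3.6],[0,0,-4.8],[0,0,-6.0],[0,0,-7.2],[0,0,-8.5],[0,0,-8.5]], xyz=[[3.5,-4,-1],[7,-8,-2],[10.5,-12,-3],[14,-16,-4],[17.5,-20,-5],[21,-24,-6],[24.8,-27.9,-7],[24.8,-27.9,-7]], jaw=[100,100,100,100,100,100,100,100])

```text
time_s: 1.1
eef_pos: [0.3314, -0.1977, 0.321]
eef_rot: [0.001, 0.818, 0.575, 0.0]
wrist_force: [0.5, -0.4, 0.6]
opening: 1.0
grasp_force: 0.0
```

Request:
send_rows(dr=[[0,0,-1.3],[0,0,-2.6],[0,0,-3.9],[0,0,-5.2],[0,0,-6.5],[0,0,-7.7],[0,0,-7.7],[0,0,-7.7]], xyz=[[5,0.4,0.3],[10,0.8,0.6],[15,1.2,1],[20,1.6,1.4],[25,2,1.8],[28.5,2.4,2],[28.5,2.4,2],[28.5,2.4,2]], jaw=[100,100,100,100,100,100,100,100])

```text
time_s: 2.1
eef_pos: [0.4509, 0.0578, 0.2997]
eef_rot: [-0.0, 0.531, 0.847, -0.001]
wrist_force: [0.3, 0.3, -1.3]
opening: 0.995
grasp_force: 0.0
```

```bash
python3 - <<'E'
from h import *
import pickle
p,r,o=pose();c=ctrl.calibration("wrist");im=ctrl.camera("wrist")
cv2.imwrite("pics/w1.png",im[:,:,::-1]);pickle.dump(c,open("w1.pkl","wb"))
print(o["time_s"],p,np.round(o["q"],3),o["eef_rot"])
E
```

```text
2.1 [0.45091411 0.05776345 0.29972984] [-1.340e-01 -1.390e-01  1.832e+00 -1.000e-03  1.450e+00 -5.850e-01] [-4.56476397e-04  5.30984613e-01  8.47381157e-01 -5.55267723e-04]
```

View pics/w1.png

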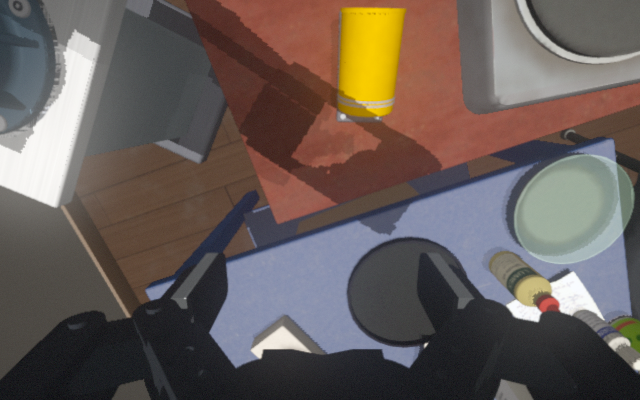

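The wrist picture shows the cup lying with its mouth at the top (340–405, 10) and its base at the bottom (337–395, 115). The dish is at (408,290). I'll refine the cup and dish from this view together with the side view.

```bash
cat > m2.py <<'E'
from h import *
import pickle
from scipy.optimize import minimize
C={n:ctrl.calibration(n) for n in("scene","side")};C["wrist"]=pickle.load(open("w1.pkl","rb"));H={}
F={"scene":"scene0","side":"side0","wrist":"w1"};B={"scene":(318,360,220,262),"side":(322,355,218,262),"wrist":(330,412,3,124)}
for n,(x0,x1,y0,y1) in B.items():
    im=cv2.imread(f"pics/{F[n]}.png");hsv=cv2.cvtColor(im,cv2.COLOR_BGR2HSV)
    m=cv2.inRange(hsv,(15,90 if n=="wrist" else 120,60),(38,255,255));z=np.zeros_like(m);z[y0:y1,x0:x1]=m[y0:y1,x0:x1]
    if n=="wrist": z=cv2.morphologyEx(z,cv2.MORPH_CLOSE,np.ones((9,3)))
    cc,l,s,_=cv2.connectedComponentsWithStats(z);i=1+np.argmax(s[1:,4]);H[n]=cv2.convexHull(np.argwhere(l==i)[:,::-1].astype(np.int32));print(n,s[i],cv2.contourArea(H[n]))
S=4
def cost(p,each=False):
    e=[]
    for n in H:
        o=np.array([B[n][0]-20,B[n][2]-20]);A=np.zeros((170*S,130*S),np.uint8);D=A.copy()
        cv2.fillConvexPoly(A,((H[n][:,0]-o+.5)*S).astype(np.int32),1)
        q=cv2.convexHull(proj(n,cup(p),C[n]).astype(np.float32))[:,0];cv2.fillConvexPoly(D,((q-o+.5)*S).astype(np.int32),1)
        e.append((A!=D).sum()/S/S/A.sum()*S*S)
    return e if each else sum(e)
for y in (1.9,2.05,2.2):
    x0=np.array([.463,.14,.055,y]);r=minimize(cost,x0,method="Nelder-Mead",options=dict(initial_simplex=x0+np.vstack([np.zeros(4),np.diag([.01,.01,.01,.2])]),maxiter=400))
    print(r.fun,np.round(cost(r.x,1),3),r.x.round(4),np.degrees(r.x[3]))
print({n:cv2.boundingRect(proj(n,cup(r.x),C[n]).astype(np.float32)) for n in H})
im=cv2.imread("pics/w1.png");d=np.zeros((400,640),np.uint8);d[235:350,345:440]=(im.max(2)<70)[235:350,345:440]
o,v=ray("",(408,290),C["wrist"]);print("dish at .01",o+v*(.012-o[2])/v[2])
E
python3 m2.py
```

```text
scene [324 227  28  29 409] 555.5
side [326 226  23  33 488] 596.5
wrist [ 337    7   70  111 6540] 6547.5
0.24999217288037912 [0.101 0.115 0.034] [0.4623 0.1417 0.054  2.0133] 115.35303988096622
0.2441451222087854 [0.098 0.11  0.036] [0.4623 0.1415 0.0534 2.0171] 115.57255601807594
0.34823541895785487 [0.094 0.168 0.086] [0.4662 0.1443 0.0533 2.078 ] 119.06048527996244
{'scene': (324, 225, 27, 31), 'side': (324, 224, 25, 35), 'wrist': (339, 4, 65, 112)}
dish at .01 [ 0.64282122 -0.05308578  0.012     ]
```

```bash
cat > kin.py <<'E'
from h import *
from scipy.optimize import least_squares
lo=np.array([-2.99,-.89,.3,-1.14,0,-3.12]);hi=np.array([2.99,2.07,2.58,4.28,2.63,3.12])
def fk(q,g,sg=(1,1)):
    d1,off,L2,L3,L6=g
    rz=lambda a:Ro.from_euler("z",a);ry=lambda a:Ro.from_euler("y",a)
    R=rz(q[0]);p=np.array([0,0,d1])+R.apply([0,off,0])
    R=R*ry(q[1]);p=p+R.apply([0,0,L2]);R=R*ry(q[2]);p=p+R.apply([0,0,L3])
    R=R*rz(sg[0]*q[3])*ry(q[4])*rz(sg[1]*q[5]);p=p+R.apply([0,0,L6]);return p,R*rz(np.pi/2) 
E
python3 - <<'E'
from kin import *
D=[([-1.449,.1815,1.6075,0,1.354,-.206],[.185,-.544,.2495],[-.001,.987,.163,0]),([-.134,-.139,1.832,-.001,1.45,-.585],[.4509,.0578,.2997],[-.0005,.531,.8474,-.0006])]
for q,p,w in D:
    R=fk(q,[0]*5)[1];print((R.inv()*Rq(w)).as_rotvec())
    yaw=np.arctan2(p[1],p[0]);print("off",np.hypot(*p[:2])*np.sin(yaw-q[0]),"r",np.hypot(*p[:2])*np.cos(yaw-q[0]))
A=[[np.sin(q[1]),np.sin(q[1]+q[2])] for q,_,_ in D];b=[np.hypot(*p[:2])*np.cos(np.arctan2(p[1],p[0])-q[0]) for q,p,_ in D]
print(np.linalg.solve(A,b))
E
```

```text
[5.94812572e-04 3.86578790e-05 4.57122359e-04]
off 0.117536008971177 r 0.5624466966701177
[-0.00017364  0.00026028 -0.00014477]
off 0.1175217911793128 r 0.4391358316033958
[0.41195393 0.49994157]
```

```bash
python3 - <<'E'
from h import *
go([.46,.10,.24],frame(115.5,68))
E
```

```text
dr [-0.02, 3.67, 0.05] xyz [3.43, 2.67, 5.99] rows>= 2.1
```

Request:
send_rows(dr=[[0,1,0],[0,2,0],[0,3,0],[0,3.7,0],[0,3.7,0],[0,3.7,0],[0,3.7,0],[0,3.7,0]], xyz=[[1,0.7,1.5],[2,1.4,3],[3,2.1,4.5],[3.4,2.7,6],[3.4,2.7,6],[3.4,2.7,6],[3.4,2.7,6],[3.4,2.7,6]], jaw=[100,100,100,100,100,100,100,100])

```text
time_s: 3.15
eef_pos: [0.4606, 0.1012, 0.2411]
eef_rot: [-0.162, 0.52, 0.832, 0.102]
wrist_force: [0.8, 0.2, -0.6]
opening: 1.002
grasp_force: 0.0
```

```bash
python3 - <<'E'
from kin import *
p,R,o=pose();q=o["q"];print(p,np.round(q,3))
for s in(1,-1):
    print(s,np.degrees((fk(q,[0]*5,(s,1))[1].inv()*R).magnitude()),[np.round(fk(q,[L-.0475,.1175,.412,.5,L],(s,1))[0]-p,4) for L in(.2,.25,.3)])
E
```

```text
[0.46063116 0.10122456 0.24107313] [-0.234  0.066  1.801  0.296  1.529 -0.739]
1 2.7247280311562253e-14 [array([ 0.0254, -0.0363, -0.0085]), array([ 0.0172, -0.0194, -0.0048]), array([ 0.009 , -0.0024, -0.0011])]
-1 33.94091033900376 [array([-0.0016, -0.1498, -0.0085]), array([-0.0166, -0.1612, -0.0048]), array([-0.0316, -0.1726, -0.0011])]
```

```bash
cat > kin.py <<'E'
from h import *
from scipy.optimize import least_squares
lo=np.array([-2.99,-.89,.3,-1.14,0,-3.12]);hi=np.array([2.99,2.07,2.58,4.28,2.63,3.12])
G=None
def fk(q,g):
    d1,off,L2,L3,L6,e=g
    rz=lambda a:Ro.from_euler("z",a);ry=lambda a:Ro.from_euler("y",a)
    R=rz(q[0]);p=np.array([0,0,d1])+R.apply([0,off,0])
    R=R*ry(q[1]);p=p+R.apply([0,0,L2]);R=R*ry(q[2]);p=p+R.apply([0,0,L3])
    R=R*rz(q[3]);p=p+R.apply([0,e,0]);R=R*ry(q[4])*rz(q[5]);p=p+R.apply([0,0,L6]);return p,R*rz(np.pi/2)
D=[([-1.449,.1815,1.6075,0,1.354,-.206],[.185,-.544,.2495]),([-.134,-.139,1.832,-.001,1.45,-.585],[.4509,.0578,.2997]),([-.234,.066,1.801,.296,1.529,-.739],[.4606,.1012,.2411])]
f=lambda g:np.concatenate([fk(q,g)[0]-p for q,p in D])
_r=least_squares(f,[.25,.1,.41,.5,.3,.01]);G=_r.x
def ik(P,R,q0):
    def c(q):
        p,r=fk(q,G);return np.concatenate([(p-P)*5,(r.inv()*R).as_rotvec()])
    best=None
    for s in [q0]+[np.random.default_rng(i).uniform(lo,hi) for i in range(10)]:
        r=least_squares(c,np.clip(s,lo+.01,hi-.01),bounds=(lo,hi))
        if r.cost<1e-8: 
            d=np.abs(r.x-q0).max()
            if best is None or d<best[0]: best=(d,r.x)
            if s is q0: break
    return best and best[1]
def check(path,q0):
    for P,R in path:
        q=ik(np.array(P),R,q0)
        print(np.round(P,3),None if q is None else np.round(q,2).tolist())
        if q is not None:q0=q
    return q0
E
python3 - <<'E'
from kin import *
print(G.round(4),np.abs(f(G)).max())
q=pose()[2]["q"]
b=np.array([.462,.141,.054]);y=115.5;a=np.array([np.cos(np.radians(y))*.966,np.sin(np.radians(y))*.966,.259])
g=b+.048*a
for th in (75,60):   # angle tool z to cup axis
    dn=th-15;R=frame(y,dn);z=R.as_matrix()[:,2]
    print("th",th);q1=check([(g-.12*z,R),(g-.05*z,R),(g,R),(g+[0,0,.1],R)],q)
    D=np.array([.643,-.055,.005])
    for yaw in (0,-30,-60):
        # lift, then tilted so cup axis is down: tool 'down' = 90-th
        print(yaw)
        q2=check([((g*.5+D*.5)*[1,1,0]+[0,0,.28],frame(y+(yaw-y)*f_,dn+f_*((90-th)-dn))) for f_ in(.3,.6,1)]+[(D+[0,0,.22],frame(yaw,90-th)),(D+[0,0,.047+.03],frame(yaw,90-th))],q1)
E
```

```text
[ 0.2714  0.1196  0.4089  0.4987  0.3157 -0.0034] 0.00419478986502142
th 75
[0.468 0.129 0.17 ] [-0.24, 0.2, 1.85, 0.4, 1.46, -0.81]
[0.453 0.16  0.11 ] [-0.19, 0.24, 1.93, 0.43, 1.32, -0.82]
[0.442 0.183 0.066] [-0.15, 0.29, 1.98, 0.46, 1.22, -0.83]
[0.442 0.183 0.166] [-0.15, 0.14, 1.92, 0.43, 1.41, -0.74]
0
[0.543 0.064 0.28 ] [-0.51, 0.12, 1.79, 0.7, 1.55, -0.48]
[0.543 0.064 0.28 ] [-0.65, -0.21, 2.23, 1.08, 1.25, -0.33]
[0.543 0.064 0.28 ] None
[ 0.643 -0.055  0.225] [-0.53, -0.03, 2.44, 2.32, 0.72, -1.04]
[ 0.643 -0.055  0.082] [-0.53, 0.44, 2.4, 2.55, 1.06, -1.4]
-30
[0.543 0.064 0.28 ] [-0.53, 0.03, 1.88, 0.74, 1.46, -0.39]
[0.543 0.064 0.28 ] [-0.58, -0.42, 2.38, 1.13, 0.95, -0.1]
[0.543 0.064 0.28 ] None
[ 0.643 -0.055  0.225] [-0.07, 0.1, 2.32, 3.87, 0.69, -2.05]
[ 0.643 -0.055  0.082] [-0.07, 0.5, 2.29, 3.67, 0.99, -1.76]
-60
[0.543 0.064 0.28 ] [-0.54, -0.05, 1.97, 0.78, 1.37, -0.29]
[0.543 0.064 0.28 ] [-0.37, -0.55, 2.46, 1.01, 0.54, 0.31]
[0.543 0.064 0.28 ] None
[ 0.643 -0.055  0.225] None
[ 0.643 -0.055  0.082] None
th 60
[0.479 0.106 0.151] [-0.37, 0.39, 1.76, 0.5
[... 232 characters left out ...]
 0.78, 1.59, -0.54]
[0.543 0.064 0.28 ] [-0.63, -0.22, 2.21, 1.02, 1.23, -0.28]
[0.543 0.064 0.28 ] [-0.2, -0.55, 2.49, 0.83, 0.24, 0.65]
[ 0.643 -0.055  0.225] [-0.47, -0.12, 2.31, 1.68, 0.41, -0.38]
[ 0.643 -0.055  0.082] [-0.48, 0.24, 2.36, 2.36, 0.6, -1.14]
-30
[0.543 0.064 0.28 ] [-0.58, 0.06, 1.91, 0.83, 1.5, -0.46]
[0.543 0.064 0.28 ] [-0.55, -0.42, 2.35, 1.05, 0.94, -0.01]
[0.543 0.064 0.28 ] None
[ 0.643 -0.055  0.225] None
[ 0.643 -0.055  0.082] [-0.1, 0.32, 2.26, 3.87, 0.56, -1.99]
-60
[0.543 0.064 0.28 ] [-0.59, -0.04, 2.01, 0.87, 1.4, -0.38]
[0.543 0.064 0.28 ] [-0.35, -0.53, 2.42, 0.88, 0.56, 0.44]
[0.543 0.064 0.28 ] None
[ 0.643 -0.055  0.225] None
[ 0.643 -0.055  0.082] None
```

```bash
cat > plan.py <<'E'
from kin import *
b=np.array([.462,.141,.054]);y=115.5;a=np.array([np.cos(np.radians(y))*.966,np.sin(np.radians(y))*.966,.259]);s=.045
g=b+s*a;D=np.array([.643,-.055,.005])
def tcp(M,yaw,phi,th,sg=s): # mouth centre M, cup heading yaw, elevation phi -> TCP pose
    w,e=np.radians([yaw,phi]);ax=np.array([np.cos(w)*np.cos(e),np.sin(w)*np.cos(e),np.sin(e)])
    return np.array(M)-(.095-sg)*ax,frame(yaw,th-phi)
E
python3 - <<'E'
from plan import *
q=pose()[2]["q"]
for th in (60,70):
  R=frame(y,th-15);q1=ik(g,R,q)
  for yc in (120,150,180,210):
    print("th",th,"yc",yc,np.round(q1,2))
    M=D+[0,0,.15]
    check([tcp(D+[0,0,.22],yc,20,th),tcp(D+[0,0,.065],yc,0,th),tcp(D+[0,0,.05],yc,-30,th),tcp(D+[0,0,.035],yc,-60,th),tcp(D+[0,0,.028],yc,-90,th),tcp(D+[0,0,.13],yc,-90,th)],q1)
E
```

```text
th 60 yc 120 [-0.26  0.44  1.91  0.58  1.4  -0.99]
[ 0.666 -0.096  0.208] [-0.51, 1.0, 0.73, 0.49, 2.15, -0.92]
[ 0.668 -0.098  0.07 ] [-0.45, 0.87, 1.09, 0.28, 1.62, -1.03]
[ 0.665 -0.092  0.08 ] [-0.31, 0.55, 1.48, 0.0, 1.11, -0.84]
[ 0.656 -0.077  0.083] [-0.1, 0.41, 1.79, -0.65, 0.73, -0.18]
[ 0.643 -0.055  0.083] None
[ 0.643 -0.055  0.185] None
th 60 yc 150 [-0.26  0.44  1.91  0.58  1.4  -0.99]
[ 0.684 -0.078  0.208] None
[ 0.686 -0.08   0.07 ] [-0.33, 1.03, 0.82, 0.1, 1.81, -1.38]
[ 0.68  -0.077  0.08 ] [-0.28, 0.58, 1.44, -0.0, 1.12, -1.33]
[ 0.665 -0.068  0.083] [-0.2, 0.3, 1.93, -0.38, 0.44, -0.94]
[ 0.643 -0.055  0.083] [-0.1, 0.31, 2.26, 3.87, 0.56, 1.14]
[ 0.643 -0.055  0.185] [-0.1, 0.07, 2.25, 4.27, 0.41, 0.7]
th 60 yc 180 [-0.26  0.44  1.91  0.58  1.4  -0.99]
[ 0.69  -0.055  0.208] None
[ 0.693 -0.055  0.07 ] [-0.2, 1.08, 0.73, -0.1, 1.84, -1.77]
[ 0.686 -0.055  0.08 ] [-0.25, 0.59, 1.42, -0.0, 1.13, -1.82]
[ 0.668 -0.055  0.083] [-0.34, 0.27, 1.97, 0.4, 0.44, -2.23]
[ 0.643 -0.055  0.083] [-0.48, 0.24, 2.36, 2.35, 0.6, 2.01]
[ 0.643 -0.055  0.185] [-0.48, -0.03, 2.34
[... 1281 characters left out ...]
] [-0.21, 0.9, 0.99, -0.07, 1.59, -1.77]
[ 0.686 -0.055  0.08 ] [-0.27, 0.48, 1.6, 0.06, 0.89, -1.88]
[ 0.668 -0.055  0.083] [-0.37, 0.23, 2.1, 1.01, 0.28, -2.86]
[ 0.643 -0.055  0.083] [-0.51, 0.36, 2.4, 2.51, 0.9, 1.81]
[ 0.643 -0.055  0.185] [-0.51, 0.04, 2.42, 2.31, 0.67, 2.1]
th 70 yc 210 [-0.19  0.34  1.96  0.5   1.28 -0.89]
[ 0.684 -0.032  0.208] [-0.05, 1.06, 0.56, -0.42, 2.1, -2.25]
[ 0.686 -0.03   0.07 ] [-0.12, 0.84, 1.09, -0.21, 1.49, -2.17]
[ 0.68  -0.033  0.08 ] [-0.28, 0.48, 1.6, 0.15, 0.95, -2.46]
[ 0.665 -0.042  0.083] [-0.52, 0.31, 1.99, 1.0, 0.72, 2.92]
[ 0.643 -0.055  0.083] [-0.76, 0.48, 2.17, 1.65, 1.13, 2.09]
[ 0.643 -0.055  0.185] [-0.76, 0.23, 2.19, 1.54, 1.12, 2.35]
```

```bash
cat >> plan.py <<'E'
Z=Ro.from_euler("z",np.pi)
def flip(pr): return pr[0],pr[1]*Z
bot=np.array([.742,.045])
def clear(P,R):
    pts=[R.apply([x,yy,z])+P for z,X,Y in((.019,.011,.057),(-.03,.012,.057),(-.054,.043,.043),(-.15,.043,.043)) for x in(-X,0,X) for yy in(-Y,-Y/2,0,Y/2,Y)]
    return np.array(pts)
def run(keys,q0,th,n=8,show=True):
    prev=None
    for k0,k1 in zip(keys[:-1],keys[1:]):
        for f_ in np.linspace(0,1,n+1)[1:]:
            k=np.array(k0)+(np.array(k1)-k0)*f_;P,R=flip(tcp(k[:3],k[3],k[4],th));q=ik(P,R,q0)
            if q is None: print("FAIL",k);continue
            dq=np.abs(q-q0).max();q0=q
            pts=clear(P,R);low=pts[pts[:,2]<.129];db=np.min(np.hypot(*(low[:,:2]-bot).T))-.021 if len(low) else 9
            if f_==1 or dq>.35: print(k.round(3),q.round(2),"dq %.2f zmin %.3f bottle %.3f"%(dq,pts[:,2].min(),db))
    return q0
E
cat > p2.py <<'E'
from plan import *
import sys
q=pose()[2]["q"].copy();q[5]+=np.pi;q[5]=min(q[5],3)
m0=b+.095*a
for th in(60,70):
    print("TH",th);P,R=flip((g,frame(y,th-15)));q0=ik(P,R,q);print(q0.round(2))
    K=[[*m0,y,15],[*(m0+[0,0,.1]),y,15],[.52,.06,.16,150,15],[D[0],D[1],.10,170,10],[D[0],D[1],.065,180,-5],[D[0],D[1],.055,195,-35],[D[0],D[1],.04,205,-65],[D[0],D[1],.03,210,-90],[D[0],D[1],.13,210,-90]]
    run(K,q0,th)
E
python3 p2.py
```

```text
TH 60
[-0.26  0.44  1.91  0.58  1.4   2.15]
[  0.422   0.224   0.179 115.5    15.   ] [-0.26  0.28  1.88  0.57  1.56  2.26] dq 0.02 zmin 0.144 bottle 9.000
[5.2e-01 6.0e-02 1.6e-01 1.5e+02 1.5e+01] [-0.25  0.79  1.18  0.2   1.94  1.84] dq 0.09 zmin 0.126 bottle 0.141
[ 6.43e-01 -5.50e-02  1.00e-01  1.70e+02  1.00e+01] [-0.24  1.29  0.38 -0.05  2.17  1.49] dq 0.15 zmin 0.070 bottle 0.038
[ 6.43e-01 -5.50e-02  6.50e-02  1.80e+02 -5.00e+00] [-0.21  0.99  0.87 -0.09  1.71  1.37] dq 0.05 zmin 0.047 bottle 0.029
[ 6.43e-01 -5.50e-02  5.50e-02  1.95e+02 -3.50e+01] [-0.26  0.52  1.52  0.05  1.02  1.03] dq 0.08 zmin 0.064 bottle 0.048
[ 6.43e-01 -5.50e-02  4.00e-02  2.05e+02 -6.50e+01] [-0.47  0.29  1.97  0.84  0.65  0.04] dq 0.18 zmin 0.063 bottle 0.070
[ 6.43e-01 -5.50e-02  3.00e-02  2.10e+02 -9.00e+01] [-0.71  0.38  2.15  1.51  0.96 -0.86] dq 0.08 zmin 0.061 bottle 0.093
[ 6.43e-01 -5.50e-02  1.30e-01  2.10e+02 -9.00e+01] [-0.71  0.16  2.15  1.36  0.99 -0.58] dq 0.03 zmin 0.161 bottle 9.000
TH 70
[-0.19  0.34  1.96  0.5   1.28  2.25]
[  0.422   0.224   0.179 115.5    15.   ] [-0.19  0.19  
[... 199 characters left out ...]
 1.70e+02  1.00e+01] [-0.24  1.06  0.73 -0.04  1.88  1.5 ] dq 0.08 zmin 0.069 bottle 0.038
[ 6.43e-01 -5.50e-02  6.50e-02  1.80e+02 -5.00e+00] [-0.22  0.83  1.1  -0.06  1.47  1.36] dq 0.05 zmin 0.048 bottle 0.031
[ 6.43e-01 -5.50e-02  5.50e-02  1.95e+02 -3.50e+01] [-0.3   0.42  1.68  0.19  0.82  0.89] dq 0.10 zmin 0.062 bottle 0.045
[ 6.43e-01 -5.50e-02  4.00e-02  2.05e+02 -6.50e+01] [-0.55  0.29  2.07  1.21  0.68 -0.36] dq 0.17 zmin 0.064 bottle 0.069
[ 6.43e-01 -5.50e-02  3.00e-02  2.10e+02 -9.00e+01] [-0.76  0.49  2.17  1.65  1.13 -1.06] dq 0.07 zmin 0.058 bottle 0.093
[ 6.43e-01 -5.50e-02  1.30e-01  2.10e+02 -9.00e+01] [-0.76  0.24  2.19  1.55  1.12 -0.81] dq 0.03 zmin 0.158 bottle 9.000
```

```bash
python3 - <<'E'
from plan import *
p,R,o=pose();T=[]
mid=(np.array([.475,.09,.2]),R*Ro.from_euler("z",78,degrees=True))
go(*mid)
P,Rg=flip((g,frame(y,55)));z=Rg.as_matrix()[:,2]
pre=(P-.10*z,Rg);go(*pre,mid);print(P,pre[0])
E
```

```text
dr [0.0, 0.0, 13.0] xyz [-3.07, 0.79, 3.19] rows>= 7.3
dr [1.93, -1.52, 17.0] xyz [1.34, -1.26, 6.28] rows>= 9.6
[0.44328568 0.18023538 0.065655  ] [0.46797878 0.12846522 0.1475702 ]
```

Request:
send_rows(dr=[[0,0,1.7],[0,0,3.4],[0,0,5.1],[0,0,6.8],[0,0,8.5],[0,0,10.2],[0,0,11.9],[0,0,13]], xyz=[[-0.5,0.1,0.5],[-1,0.2,1],[-1.5,0.4,1.5],[-2,0.5,2],[-2.5,0.6,2.5],[-3,0.8,3],[-3,0.8,3.2],[-3,0.8,3.2]], jaw=[100,100,100,100,100,100,100,100])

```text
time_s: 4.15
eef_pos: [0.4745, 0.0908, 0.1995]
eef_rot: [-0.191, 0.929, 0.318, -0.024]
wrist_force: [-0.2, -0.2, -0.2]
opening: 1.004
grasp_force: 0.0
```

Request:
send_rows(dr=[[0.2,-0.15,1.7],[0.4,-0.3,3.4],[0.6,-0.5,5.1],[0.8,-0.6,6.8],[1,-0.8,8.5],[1.2,-0.9,10.2],[1.4,-1.1,11.9],[1.5,-1.2,13.5]], xyz=[[0,0,0.5],[0,0,1],[0.2,-0.2,1.5],[0.4,-0.4,2],[0.6,-0.6,2.5],[0.8,-0.8,3],[0.9,-0.9,3.5],[1,-1,4]], jaw=[100,100,100,100,100,100,100,100])

```text
time_s: 5.15
eef_pos: [0.4703, 0.1175, 0.1669]
eef_rot: [-0.177, 0.892, -0.353, -0.218]
wrist_force: [-0.2, -0.8, -0.9]
opening: 0.999
grasp_force: 0.0
```

```bash
python3 - <<'E'
from plan import *
P,Rg=flip((g,frame(y,55)));z=Rg.as_matrix()[:,2]
print(pose()[2]["q"].round(2));go(P-.10*z,Rg)
E
```

```text
[-0.26  0.28  1.77  0.4   1.51  1.96]
dr [0.41, -0.33, 3.44] xyz [0.24, -0.28, 2.2] rows>= 2.0
```

Request:
send_rows(dr=[[0.2,-0.15,1.5],[0.4,-0.33,3.44],[0.4,-0.33,3.44],[0.4,-0.33,3.44],[0.4,-0.33,3.44],[0.4,-0.33,3.44],[0.4,-0.33,3.44],[0.4,-0.33,3.44]], xyz=[[0.1,-0.1,1],[0.2,-0.3,2.2],[0.2,-0.3,2.2],[0.2,-0.3,2.2],[0.2,-0.3,2.2],[0.2,-0.3,2.2],[0.2,-0.3,2.2],[0.2,-0.3,2.2]], jaw=[100,100,100,100,100,100,100,100])

```text
time_s: 6.15
eef_pos: [0.4677, 0.1287, 0.1478]
eef_rot: [-0.16, 0.808, -0.506, -0.254]
wrist_force: [0.1, 0.9, 0.8]
opening: 1.003
grasp_force: 0.0
```

```bash
python3 - <<'E'
from plan import *
import pickle
P,Rg=flip((g,frame(y,55)))
print(pose()[2]["q"].round(2));go(P,Rg)
c=ctrl.calibration("wrist");im=ctrl.camera("wrist")[:,:,::-1].copy();cv2.imwrite("pics/w2raw.png",im);pickle.dump(c,open("w2.pkl","wb"))
for u in proj("wrist",cup([*b,np.radians(y)]),c): cv2.circle(im,tuple(int(v) for v in u),1,(0,255,0),-1)
cv2.imwrite("pics/w2.png",im)
E
```

```text
[-0.27  0.31  1.8   0.45  1.47  2.28]
dr [0.02, -0.0, 0.05] xyz [0.03, -0.03, 10.0] rows>= 1.6
```

View pics/w2.png

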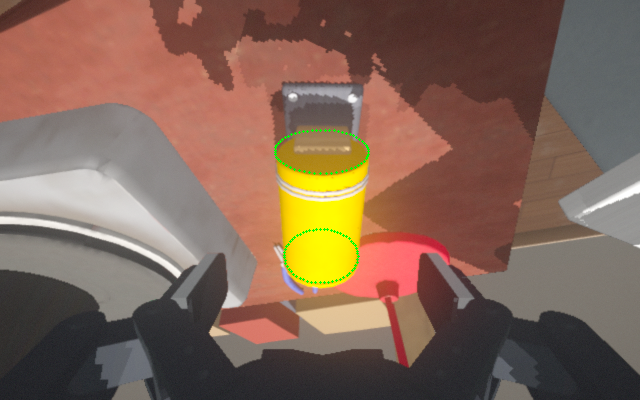

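The model outline sits on the cup: base ellipse at (322,150), axis midway between the fingers at x≈322. I'll go in and close.

Request:
send_rows(dr=[[0,0,0],[0,0,0],[0,0,0],[0,0,0],[0,0,0],[0,0,0],[0,0,0],[0,0,0]], xyz=[[0,0,2],[0,0,4],[0,0,6],[0,0,8],[0,0,9],[0,0,10],[0,0,10],[0,0,10]], jaw=[100,100,100,100,100,100,100,100])

```text
time_s: 7.2
eef_pos: [0.4433, 0.1802, 0.0662]
eef_rot: [-0.16, 0.808, -0.507, -0.254]
wrist_force: [-0.0, -0.4, -0.2]
opening: 1.0
grasp_force: 0.0
```

Request:
send_rows(dr=[[0,0,0],[0,0,0],[0,0,0],[0,0,0],[0,0,0],[0,0,0],[0,0,0],[0,0,0]], xyz=[[0,0,0],[0,0,0],[0,0,0],[0,0,0],[0,0,0],[0,0,0],[0,0,0],[0,0,0]], jaw=[80,70,60,40,20,0,0,0])

```text
time_s: 8.2
eef_pos: [0.4437, 0.18, 0.0665]
eef_rot: [-0.161, 0.808, -0.507, -0.254]
wrist_force: [0.9, -2.4, 5.9]
opening: 0.691
grasp_force: 64.5
```

```bash
python3 - <<'E'
from plan import *
p,R,o=pose();print(p,o["eef_rot"],o["q"].round(3),o["grasp_force"],o["wrist_force"],o["time_s"])
np.savez("grasp.npz",p=p,w=o["eef_rot"])
go(p+[0,0,.1],R)
E
```

```text
[0.44372709 0.17997956 0.06654625] [-0.16073031  0.80813678 -0.50671667 -0.25361177] [-0.181  0.408  1.881  0.506  1.28   2.255] 64.49470065766945 [ 0.94907523 -2.40377581  5.910953  ] 8.2
dr [0.0, 0.0, 0.0] xyz [-5.73, -0.03, -8.2] rows>= 1.6
```

Request:
send_rows(dr=[[0,0,0],[0,0,0],[0,0,0],[0,0,0],[0,0,0],[0,0,0],[0,0,0],[0,0,0]], xyz=[[-0.3,0,-0.4],[-0.9,0,-1.2],[-1.7,0,-2.5],[-2.6,0,-3.7],[-3.5,0,-5],[-4.3,0,-6.2],[-5.2,0,-7.4],[-5.7,0,-8.2]], jaw=[0,0,0,0,0,0,0,0])

```text
time_s: 9.2
eef_pos: [0.443, 0.18, 0.1668]
eef_rot: [-0.16, 0.808, -0.506, -0.254]
wrist_force: [-0.6, -1.4, -4.8]
opening: 0.687
grasp_force: 65.3
```

```bash
cat >> plan.py <<'E'
def rows(keys,th=70,start=None,counts=None):
    """keys: mouth x,y,z,yaw,phi ; first is current. 8 rows per call, counts = rows per segment"""
    k=[];
    for k0,k1,n in zip(keys[:-1],keys[1:],counts): k+=[np.array(k0)+(np.array(k1)-k0)*f_ for f_ in np.linspace(0,1,n+1)[1:]]
    ps=[flip(tcp(v[:3],v[3],v[4],th)) for v in k];st=start or pose()[:2]
    for i in range(0,len(ps),8):
        W=[];X=[]
        for P,R in ps[i:i+8]:
            W.append(np.round(np.degrees((st[1].inv()*R).as_rotvec())/6,2).tolist());X.append(np.round(st[1].inv().apply(P-st[0])*100,1).tolist())
        print("dr",W,"\nxyz",X);st=ps[min(i+7,len(ps)-1)]
E
python3 - <<'E'
from plan import *
p,R,o=pose();print(p,o["q"].round(2),o["opening"],o["wrist_force"])
m0=b+.095*a
K=[[*(m0+[0,0,.1]),y,15],[.52,.06,.17,145,15],[D[0],D[1],.10,170,12]]
rows(K,counts=[8,8])
cv2.imwrite("pics/l1.png",cv2.resize(ctrl.camera("scene")[150:290,260:440,::-1],None,fx=4,fy=4))
E
```

```text
[0.44302496 0.18001369 0.16677717] [-0.18  0.23  1.86  0.49  1.46  2.35] 0.6865081264270104 [-0.60875006 -1.41681567 -4.83828632]
dr [[-0.34, -0.01, -0.45], [-0.69, -0.01, -0.95], [-1.04, -0.01, -1.46], [-1.4, -0.01, -1.96], [-1.75, -0.01, -2.46], [-2.1, -0.01, -2.97], [-2.45, -0.01, -3.47], [-2.81, -0.01, -3.97]] 
xyz [[2.1, -0.5, -1.2], [4.0, -1.1, -2.4], [6.0, -1.6, -3.7], [8.0, -2.1, -4.9], [9.9, -2.6, -6.1], [11.8, -3.1, -7.3], [13.7, -3.6, -8.5], [15.6, -4.1, -9.7]]
dr [[-0.3, 0.06, -0.43], [-0.59, 0.12, -0.86], [-0.88, 0.19, -1.29], [-1.17, 0.25, -1.72], [-1.46, 0.31, -2.16], [-1.74, 0.37, -2.59], [-2.02, 0.43, -3.03], [-2.3, 0.49, -3.47]] 
xyz [[2.2, 0.0, -0.5], [4.4, 0.1, -1.0], [6.5, 0.1, -1.5], [8.7, 0.1, -2.0], [10.8, 0.2, -2.4], [13.0, 0.2, -2.9], [15.1, 0.2, -3.4], [17.2, 0.3, -3.8]]
```

View pics/l1.png

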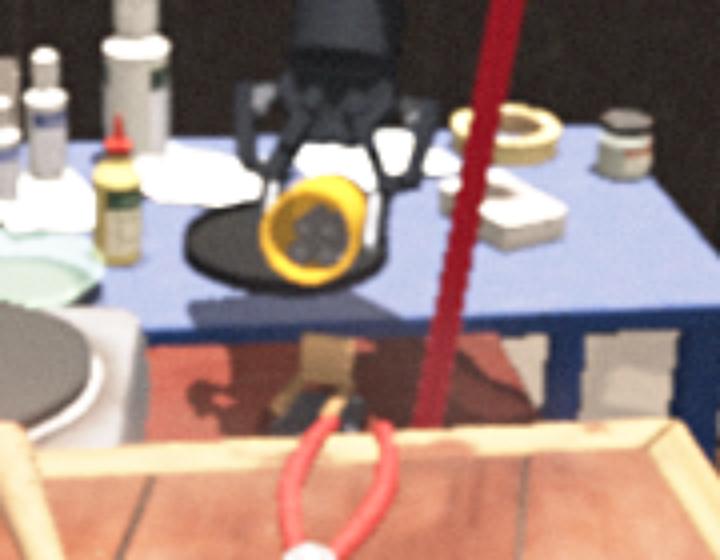

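The cup is lifted at (315,230) with the punches visible inside, and the cradle is left empty at (325,385). I'll carry it to the dish.

Request:
send_rows(dr=[[-0.34,0,-0.45],[-0.69,0,-0.95],[-1.04,0,-1.46],[-1.4,0,-1.96],[-1.75,0,-2.46],[-2.1,0,-2.97],[-2.45,0,-3.47],[-2.81,0,-3.97]], xyz=[[2.1,-0.5,-1.2],[4.0,-1.1,-2.4],[6.0,-1.6,-3.7],[8.0,-2.1,-4.9],[9.9,-2.6,-6.1],[11.8,-3.1,-7.3],[13.7,-3.6,-8.5],[15.6,-4.1,-9.7]], jaw=[0,0,0,0,0,0,0,0])

```text
time_s: 10.25
eef_pos: [0.5599, 0.0322, 0.155]
eef_rot: [-0.09, 0.91, -0.286, -0.287]
wrist_force: [0.2, -0.5, -4.1]
opening: 0.692
grasp_force: 66.3
```

Request:
send_rows(dr=[[-0.3,0.06,-0.43],[-0.59,0.12,-0.86],[-0.88,0.19,-1.29],[-1.17,0.25,-1.72],[-1.46,0.31,-2.16],[-1.74,0.37,-2.59],[-2.02,0.43,-3.03],[-2.3,0.49,-3.47]], xyz=[[2.2,0.0,-0.5],[4.4,0.1,-1.0],[6.5,0.1,-1.5],[8.7,0.1,-2.0],[10.8,0.2,-2.4],[13.0,0.2,-2.9],[15.1,0.2,-3.4],[17.2,0.3,-3.8]], jaw=[0,0,0,0,0,0,0,0])

```text
time_s: 11.25
eef_pos: [0.6913, -0.0631, 0.0867]
eef_rot: [-0.024, 0.957, -0.083, -0.276]
wrist_force: [0.5, 0.1, -4.7]
opening: 0.691
grasp_force: 66.6
```

```bash
python3 - <<'E'
from plan import *
import pickle
p,R,o=pose();print(p,o["q"].round(2),o["opening"],o["time_s"]);print("want",tcp([D[0],D[1],.10],170,12,70)[0])
K=[[D[0],D[1],.10,170,12],[D[0],D[1],.062,178,0],[D[0],D[1],.055,190,-25],[D[0],D[1],.045,202,-55],[D[0],D[1],.030,210,-90]]
rows(K,counts=[8,8,12,12])
c=ctrl.calibration("side");im=ctrl.camera("side")[:,:,::-1].copy()
t=np.linspace(0,2*np.pi,80)
for u in proj("side",np.c_[D[0]+.088*np.cos(t),D[1]+.088*np.sin(t),0*t+.014],c): im[int(round(u[1])),int(round(u[0]))]=(0,255,0)
cv2.imwrite("pics/c1.png",cv2.resize(im[120:250,230:430],None,fx=4,fy=4,interpolation=cv2.INTER_NEAREST))
E
```

```text
[ 0.69129799 -0.06311565  0.08671044] [-0.24  1.    0.83 -0.04  1.88  1.5 ] 0.6913942271699592 11.25
want [ 0.69116437 -0.06349268  0.08960442]
dr [[-0.08, 0.27, -0.14], [-0.16, 0.52, -0.28], [-0.24, 0.77, -0.43], [-0.32, 1.02, -0.58], [-0.39, 1.27, -0.73], [-0.46, 1.52, -0.88], [-0.52, 1.77, -1.04], [-0.58, 2.01, -1.19]] 
xyz [[0.0, -0.0, 0.0], [0.2, -0.1, 0.3], [0.4, -0.2, 0.6], [0.6, -0.3, 0.9], [0.8, -0.4, 1.2], [1.0, -0.5, 1.5], [1.2, -0.6, 1.8], [1.4, -0.7, 2.1]]
dr [[-0.08, 0.52, -0.24], [-0.15, 1.04, -0.48], [-0.2, 1.56, -0.72], [-0.24, 2.08, -0.97], [-0.26, 2.6, -1.23], [-0.28, 3.12, -1.48], [-0.28, 3.64, -1.74], [-0.26, 4.15, -2.0]] 
xyz [[-0.1, -0.1, -0.2], [-0.2, -0.3, -0.3], [-0.3, -0.4, -0.5], [-0.4, -0.5, -0.6], [-0.5, -0.6, -0.8], [-0.7, -0.7, -0.9], [-0.8, -0.8, -1.0], [-1.0, -0.9, -1.1]]
dr [[0.02, 0.42, -0.17], [0.04, 0.83, -0.33], [0.08, 1.25, -0.49], [0.12, 1.67, -0.66], [0.16, 2.08, -0.82], [0.22, 2.5, -0.98], [0.28, 2.91, -1.14], [0.35, 3.33, -1.29]] 
xyz [[-0.1, -0.1, -0.1], [-0.2, -0.2, -0.2], [-0.3, -0.2, -0.4], [-0.4, -0.3, -0.5], [-0.5, -0.3, -0.6], [-0.7, -0.4, -0.7], [-0.8, -0.4, -0.8], [-1.0, -0.5, -0.8]]
dr [[0.07, 0.42, -0.15], [0.15, 0.83, -0.3], [0.24, 1.25, -0.44], [0.33, 1.67, -0.58], [0.41, 2.15, -0.66], [0.48, 2.64, -0.75], [0.57, 3.12, -0.83], [0.65, 3.61, -0.91]] 
xyz [[-0.1, -0.1, -0.1], [-0.2, -0.1, -0.3], [-0.4, -0.2, -0.4], [-0.5, -0.2, -0.5], [-0.7, -0.2, -0.6], [-0.9, -0.2, -0.7], [-1.1, -0.2, -0.8], [-1.3, -0.2, -0.9]]
dr [[0.08, 0.49, -0.07], [0.17, 0.97, -0.14], [0.26, 1.46, -0.21], [0.35, 1.94, -0.27], [0.45, 2.43, -0.33], [0.55, 2.92, -0.38], [0.65, 3.4, -0.43], [0.76, 3.89, -0.47]] 
xyz [[-0.2, -0.0, -0.2], [-0.4, -0.0, -0.3], [-0.6, -0.0, -0.4], [-0.8, -0.0, -0.6], [-1.0, -0.0, -0.7], [-1.3, -0.0, -0.8], [-1.5, -0.0, -0.9], [-1.8, 0.0, -1.0]]
```

View pics/c1.png

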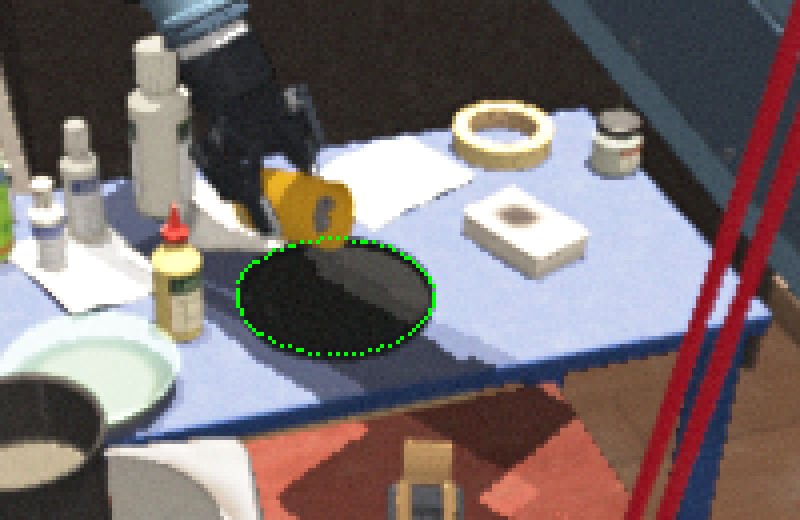

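The overlay matches the dish; the cup's mouth is above its far half and still tilted up. I'll lower it to level, then pour.

Request:
send_rows(dr=[[-0.08,0.27,-0.14],[-0.16,0.52,-0.28],[-0.24,0.77,-0.43],[-0.32,1.02,-0.58],[-0.39,1.27,-0.73],[-0.46,1.52,-0.88],[-0.52,1.77,-1.04],[-0.58,2.01,-1.19]], xyz=[[0,0,0],[0.2,-0.1,0.3],[0.4,-0.2,0.6],[0.6,-0.3,0.9],[0.8,-0.4,1.2],[1.0,-0.5,1.5],[1.2,-0.6,1.8],[1.4,-0.7,2.1]], jaw=[0,0,0,0,0,0,0,0])

```text
time_s: 12.3
eef_pos: [0.6922, -0.0555, 0.0635]
eef_rot: [-0.003, 0.985, -0.018, -0.173]
wrist_force: [-0.5, 0.7, -5.4]
opening: 0.692
grasp_force: 66.7
```

Request:
send_rows(dr=[[-0.08,0.52,-0.24],[-0.15,1.04,-0.48],[-0.2,1.56,-0.72],[-0.24,2.08,-0.97],[-0.26,2.6,-1.23],[-0.28,3.12,-1.48],[-0.28,3.64,-1.74],[-0.26,4.15,-2.0]], xyz=[[-0.1,-0.1,-0.2],[-0.2,-0.3,-0.3],[-0.3,-0.4,-0.5],[-0.4,-0.5,-0.6],[-0.5,-0.6,-0.8],[-0.7,-0.7,-0.9],[-0.8,-0.8,-1.0],[-1.0,-0.9,-1.1]], jaw=[0,0,0,0,0,0,0,0])

```text
time_s: 13.3
eef_pos: [0.6862, -0.0461, 0.0773]
eef_rot: [-0.004, 0.995, 0.086, 0.044]
wrist_force: [-1.1, -0.2, -4.4]
opening: 0.687
grasp_force: 66.5
```

```bash
python3 - <<'E'
from plan import *
p,R,o=pose();w=tcp([D[0],D[1],.055],190,-25,70);print(p-w[0],np.degrees((flip(w)[1].inv()*R).magnitude()),o["q"].round(2),o["wrist_force"],o["time_s"])
rows([[D[0],D[1],.055,190,-25],[D[0],D[1],.042,202,-55],[D[0],D[1],.030,210,-90]],counts=[12,12])
E
```

```text
[-0.00147361  0.00100444  0.00118174] 0.10386173777897825 [-0.26  0.56  1.48  0.04  1.02  1.12] [-1.07135425 -0.23140583 -4.42742694] 13.3
dr [[0.02, 0.4, -0.18], [0.05, 0.82, -0.34], [0.08, 1.24, -0.51], [0.12, 1.65, -0.67], [0.17, 2.07, -0.83], [0.22, 2.49, -0.99], [0.28, 2.9, -1.15], [0.35, 3.32, -1.31]] 
xyz [[0.0, 0.0, 0.0], [-0.1, -0.0, -0.1], [-0.2, -0.1, -0.1], [-0.3, -0.2, -0.2], [-0.4, -0.2, -0.3], [-0.6, -0.3, -0.4], [-0.7, -0.3, -0.5], [-0.9, -0.4, -0.5]]
dr [[0.07, 0.42, -0.15], [0.15, 0.83, -0.3], [0.24, 1.25, -0.44], [0.33, 1.67, -0.58], [0.41, 2.15, -0.66], [0.48, 2.64, -0.75], [0.57, 3.12, -0.83], [0.65, 3.61, -0.91]] 
xyz [[-0.1, -0.1, -0.1], [-0.3, -0.1, -0.2], [-0.4, -0.2, -0.3], [-0.6, -0.2, -0.4], [-0.7, -0.2, -0.5], [-0.9, -0.2, -0.6], [-1.1, -0.2, -0.8], [-1.3, -0.2, -0.9]]
dr [[0.08, 0.49, -0.07], [0.17, 0.97, -0.14], [0.26, 1.46, -0.21], [0.35, 1.94, -0.27], [0.45, 2.43, -0.33], [0.55, 2.92, -0.38], [0.65, 3.4, -0.43], [0.76, 3.89, -0.47]] 
xyz [[-0.2, -0.0, -0.2], [-0.3, -0.0, -0.3], [-0.5, -0.0, -0.5], [-0.7, -0.0, -0.6], [-0.9, -0.0, -0.8], [-1.2, -0.0, -0.9], [-1.4, -0.0, -1.1], [-1.6, 0.0, -1.2]]
```

Request:
send_rows(dr=[[0.02,0.4,-0.18],[0.05,0.82,-0.34],[0.08,1.24,-0.51],[0.12,1.65,-0.67],[0.17,2.07,-0.83],[0.22,2.49,-0.99],[0.28,2.9,-1.15],[0.35,3.32,-1.31]], xyz=[[0,0,0],[-0.1,0,-0.1],[-0.2,-0.1,-0.1],[-0.3,-0.2,-0.2],[-0.4,-0.2,-0.3],[-0.6,-0.3,-0.4],[-0.7,-0.3,-0.5],[-0.9,-0.4,-0.5]], jaw=[0,0,0,0,0,0,0,0])

```text
time_s: 14.3
eef_pos: [0.6763, -0.0438, 0.0816]
eef_rot: [-0.034, 0.964, 0.153, 0.214]
wrist_force: [-0.4, -0.0, -4.5]
opening: 0.686
grasp_force: 66.6
```

Request:
send_rows(dr=[[0.07,0.42,-0.15],[0.15,0.83,-0.3],[0.24,1.25,-0.44],[0.33,1.67,-0.58],[0.41,2.15,-0.66],[0.48,2.64,-0.75],[0.57,3.12,-0.83],[0.65,3.61,-0.91]], xyz=[[-0.1,-0.1,-0.1],[-0.3,-0.1,-0.2],[-0.4,-0.2,-0.3],[-0.6,-0.2,-0.4],[-0.7,-0.2,-0.5],[-0.9,-0.2,-0.6],[-1.1,-0.2,-0.8],[-1.3,-0.2,-0.9]], jaw=[0,0,0,0,0,0,0,0])

```text
time_s: 15.3
eef_pos: [0.6612, -0.047, 0.0845]
eef_rot: [-0.084, 0.897, 0.197, 0.388]
wrist_force: [0.0, -1.1, -4.2]
opening: 0.692
grasp_force: 66.8
```

```bash
python3 - <<'E'
from plan import *
p,R,o=pose();print(o["q"].round(2),o["wrist_force"],o["time_s"],p)
rows([[D[0],D[1],.038,204.7,-66.7],[D[0],D[1],.030,210,-90]],counts=[8])
E
```

```text
[-0.54  0.4   1.97  1.27  0.68 -0.41] [ 0.04516211 -1.14433263 -4.23501544] 15.3 [ 0.66124035 -0.04701442  0.08449265]
dr [[0.1, 0.48, -0.06], [0.19, 0.97, -0.13], [0.28, 1.45, -0.19], [0.37, 1.94, -0.25], [0.46, 2.42, -0.31], [0.56, 2.91, -0.36], [0.67, 3.39, -0.41], [0.77, 3.88, -0.45]] 
xyz [[-0.2, -0.1, -0.1], [-0.4, -0.1, -0.3], [-0.6, -0.1, -0.5], [-0.8, -0.1, -0.6], [-1.0, -0.1, -0.8], [-1.2, -0.1, -0.9], [-1.4, -0.1, -1.0], [-1.7, -0.0, -1.1]]
```

Request:
send_rows(dr=[[0.1,0.48,-0.06],[0.19,0.97,-0.13],[0.28,1.45,-0.19],[0.37,1.94,-0.25],[0.46,2.42,-0.31],[0.56,2.91,-0.36],[0.67,3.39,-0.41],[0.77,3.88,-0.45]], xyz=[[-0.2,-0.1,-0.1],[-0.4,-0.1,-0.3],[-0.6,-0.1,-0.5],[-0.8,-0.1,-0.6],[-1.0,-0.1,-0.8],[-1.2,-0.1,-0.9],[-1.4,-0.1,-1.0],[-1.7,0,-1.1]], jaw=[0,0,0,0,0,0,0,0])

```text
time_s: 16.3
eef_pos: [0.6441, -0.0557, 0.0802]
eef_rot: [-0.148, 0.791, 0.212, 0.554]
wrist_force: [-0.1, -0.4, -2.8]
opening: 0.69
grasp_force: 67.0
```

```bash
python3 - <<'E'
from plan import *
p,R,o=pose();w=flip(tcp([D[0],D[1],.03],210,-90,70));print(o["q"].round(2),o["wrist_force"],o["time_s"],p-w[0]);go(*w)
im=ctrl.camera("side")[:,:,::-1];im2=ctrl.camera("scene")[:,:,::-1]
f=lambda i:cv2.resize(i,None,fx=4,fy=4,interpolation=cv2.INTER_CUBIC)
cv2.imwrite("pics/d1.png",np.hstack([f(im[140:240,270:370]),f(im2[150:250,285:385])]))
E
```

```text
[-0.72  0.61  2.02  1.67  1.11 -1.02] [-0.06016494 -0.3876482  -2.82185318] 16.3 [ 0.0011479  -0.00069395  0.00020033]
dr [0.01, -0.0, 0.01] xyz [-0.04, -0.12, -0.05] rows>= 0.0
```

View pics/d1.png

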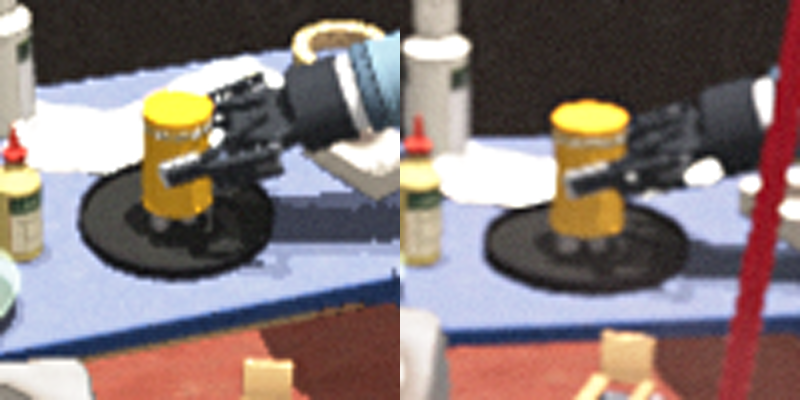

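The cup is inverted over the dish middle (side (178,150)), with the punch ends standing on the floor under its mouth at (160–205, 222). I'll lift straight up.

```bash
python3 - <<'E'
from plan import *
p,R,o=pose();go(p+[0,0,.12],R)
st=flip(tcp([D[0],D[1],.15],210,-90,70))
E
```

```text
dr [0.0, 0.0, 0.0] xyz [11.27, -0.02, -4.13] rows>= 1.9
```

Request:
send_rows(dr=[[0,0,0],[0,0,0],[0,0,0],[0,0,0],[0,0,0],[0,0,0],[0,0,0],[0,0,0]], xyz=[[0,0,0],[0,0,0],[0.5,0,-0.2],[1,0,-0.4],[1.6,0,-0.6],[2.2,0,-0.8],[2.8,0,-1.0],[3.4,0,-1.2]], jaw=[0,0,0,0,0,0,0,0])

```text
time_s: 17.4
eef_pos: [0.6448, -0.0558, 0.1153]
eef_rot: [-0.148, 0.792, 0.212, 0.553]
wrist_force: [-0.1, -0.7, -2.5]
opening: 0.695
grasp_force: 67.1
```

Request:
send_rows(dr=[[0,0,0],[0,0,0],[0,0,0],[0,0,0],[0,0,0],[0,0,0],[0,0,0],[0,0,0]], xyz=[[0.8,0,-0.3],[1.6,0,-0.6],[2.6,0,-1.0],[3.7,0,-1.4],[4.8,0,-1.8],[5.9,0,-2.2],[7,0,-2.6],[7.9,0,-2.9]], jaw=[0,0,0,0,0,0,0,0])

```text
time_s: 18.4
eef_pos: [0.6448, -0.0559, 0.1999]
eef_rot: [-0.148, 0.792, 0.212, 0.554]
wrist_force: [0.5, 0.2, -2.3]
opening: 0.69
grasp_force: 67.1
```

Request:
send_rows(dr=[[0,0,0],[0,0,0],[0,0,0],[0,0,0],[0,0,0],[0,0,0],[0,0,0],[0,0,0]], xyz=[[0.5,0,-0.2],[0.9,0,-0.3],[0.9,0,-0.3],[0.9,0,-0.3],[0.9,0,-0.3],[0.9,0,-0.3],[0.9,0,-0.3],[0.9,0,-0.3]], jaw=[0,0,0,0,0,0,0,0])

```text
time_s: 19.4
eef_pos: [0.645, -0.0557, 0.2084]
eef_rot: [-0.148, 0.792, 0.212, 0.553]
wrist_force: [0.3, 0.1, -1.8]
opening: 0.694
grasp_force: 67.1
```

```bash
python3 - <<'E'
from plan import *
p,R,o=pose();print(o["q"].round(2),o["wrist_force"],o["time_s"],p, "mouth above floor",p[2]-.05-.005)
im=ctrl.camera("side")[:,:,::-1];im2=ctrl.camera("scene")[:,:,::-1]
f=lambda i:cv2.resize(i,None,fx=4,fy=4,interpolation=cv2.INTER_CUBIC)
cv2.imwrite("pics/e1.png",np.hstack([f(im[130:230,270:370]),f(im2[140:240,285:385])]))
# reverse path to cradle
m0=b+.095*a
m=[D[0],D[1],p[2]-.05]
qs=o["q"]
K=[[*m,210,-90],[D[0]-.02,D[1],.16,190,-50],[.60,-.02,.17,165,-10],[.52,.06,.18,145,15],[*(m0+[0,0,.1]),y,15],[*(m0+[0,0,.02]),y,15]]
run(K,qs,70)
E
```

```text
[-0.72  0.29  2.06  1.53  1.1  -0.71] [ 0.2659564   0.07312185 -1.77755034] 19.4 [ 0.64496711 -0.05571438  0.20843057] mouth above floor 0.1534305739555386
[ 6.23e-01 -5.50e-02  1.60e-01  1.90e+02 -5.00e+01] [-0.39  0.09  1.9   0.41  0.73  0.76] dq 0.20 zmin 0.176 bottle 9.000
[ 6.00e-01 -2.00e-02  1.70e-01  1.65e+02 -1.00e+01] [-0.23  0.54  1.29  0.01  1.48  1.6 ] dq 0.10 zmin 0.158 bottle 9.000
[5.20e-01 6.00e-02 1.80e-01 1.45e+02 1.50e+01] [-0.26  0.62  1.32  0.2   1.78  1.9 ] dq 0.03 zmin 0.145 bottle 9.000
[  0.422   0.224   0.179 115.5    15.   ] [-0.19  0.19  1.9   0.48  1.46  2.35] dq 0.07 zmin 0.144 bottle 9.000
[4.220e-01 2.240e-01 9.900e-02 1.155e+02 1.500e+01] [-0.19  0.31  1.95  0.5   1.31  2.27] dq 0.02 zmin 0.064 bottle 0.229
```

View pics/e1.png

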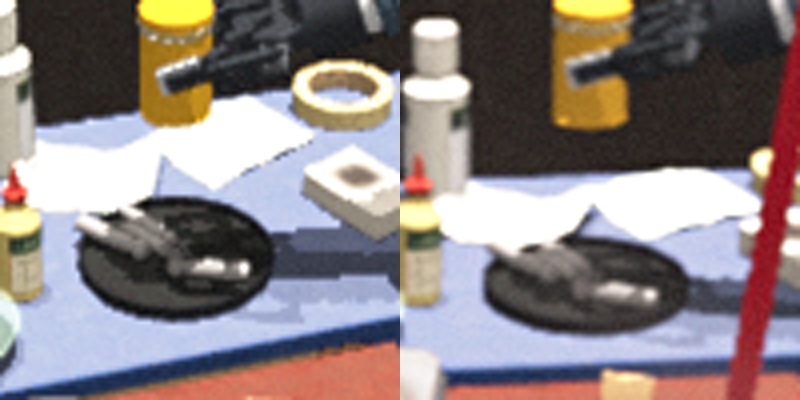

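The cup is empty (about 1.8 N) and 15 cm above the floor, and the punches lie in the dish around side (165,250). I'll head back to the cradle.

```bash
python3 - <<'E'
from plan import *
m0=b+.095*a;p=pose()[0]
K=[[p[0],p[1],p[2]-.05,210,-90],[D[0]-.02,D[1],.16,190,-50],[.60,-.02,.17,165,-10],[.52,.06,.18,145,15],[*(m0+[0,0,.1]),y,15]]
rows(K,counts=[9,8,7,8])
E
```

```text
dr [[-0.34, -0.73, 0.13], [-0.67, -1.47, 0.3], [-0.99, -2.21, 0.49], [-1.3, -2.94, 0.71], [-1.59, -3.68, 0.96], [-1.87, -4.41, 1.23], [-2.13, -5.14, 1.52], [-2.38, -5.86, 1.84]] 
xyz [[0.1, -0.1, 0.2], [0.1, -0.2, 0.3], [0.1, -0.3, 0.5], [0.1, -0.3, 0.7], [0.0, -0.3, 0.9], [-0.1, -0.3, 1.0], [-0.2, -0.2, 1.2], [-0.4, -0.1, 1.3]]
dr [[-0.2, -0.74, 0.31], [-0.44, -1.57, 0.77], [-0.65, -2.4, 1.26], [-0.81, -3.23, 1.76], [-0.94, -4.05, 2.29], [-1.01, -4.87, 2.83], [-1.05, -5.68, 3.39], [-1.04, -6.48, 3.96]] 
xyz [[-0.1, 0.1, 0.2], [-0.1, -0.2, 0.4], [-0.1, -0.5, 0.6], [-0.2, -0.7, 0.8], [-0.4, -0.9, 1.0], [-0.6, -1.1, 1.2], [-0.8, -1.3, 1.4], [-1.1, -1.5, 1.5]]
dr [[0.07, -0.83, 0.52], [0.16, -1.43, 0.98], [0.28, -2.02, 1.45], [0.44, -2.61, 1.91], [0.62, -3.2, 2.36], [0.83, -3.78, 2.8], [1.07, -4.36, 3.24], [1.33, -4.93, 3.66]] 
xyz [[-0.3, -0.1, 0.3], [-1.6, -0.7, 0.6], [-2.9, -1.4, 0.9], [-4.3, -2.0, 1.2], [-5.7, -2.6, 1.5], [-7.1, -3.3, 1.8], [-8.6, -4.0, 2.1], [-10.1, -4.7, 2.3]]
dr [[0.35, -0.0, 0.5], [0.71, 0.0, 1.01], [1.06, 0.0, 1.51], [1.41, 0.0, 2.01], [1.76, -0.0, 2.52], [2.12, 0.0, 3.02], [2.47, -0.0, 3.52], [2.82, -0.0, 4.03]] 
xyz [[-1.8, -0.7, 1.3], [-3.6, -1.3, 2.5], [-5.4, -2.0, 3.8], [-7.2, -2.7, 5.1], [-9.1, -3.4, 6.4], [-10.9, -4.1, 7.8], [-12.8, -4.7, 9.1], [-14.7, -5.4, 10.4]]
```

Request:
send_rows(dr=[[-0.34,-0.73,0.13],[-0.67,-1.47,0.3],[-0.99,-2.21,0.49],[-1.3,-2.94,0.71],[-1.59,-3.68,0.96],[-1.87,-4.41,1.23],[-2.13,-5.14,1.52],[-2.38,-5.86,1.84]], xyz=[[0.1,-0.1,0.2],[0.1,-0.2,0.3],[0.1,-0.3,0.5],[0.1,-0.3,0.7],[0,-0.3,0.9],[-0.1,-0.3,1.0],[-0.2,-0.2,1.2],[-0.4,-0.1,1.3]], jaw=[0,0,0,0,0,0,0,0])

```text
time_s: 20.5
eef_pos: [0.6535, -0.0489, 0.2002]
eef_rot: [-0.032, 0.95, 0.101, 0.293]
wrist_force: [0.2, 0.6, -3.4]
opening: 0.688
grasp_force: 67.0
```

Request:
send_rows(dr=[[-0.2,-0.74,0.31],[-0.44,-1.57,0.77],[-0.65,-2.4,1.26],[-0.81,-3.23,1.76],[-0.94,-4.05,2.29],[-1.01,-4.87,2.83],[-1.05,-5.68,3.39],[-1.04,-6.48,3.96]], xyz=[[-0.1,0.1,0.2],[-0.1,-0.2,0.4],[-0.1,-0.5,0.6],[-0.2,-0.7,0.8],[-0.4,-0.9,1.0],[-0.6,-1.1,1.2],[-0.8,-1.3,1.4],[-1.1,-1.5,1.5]], jaw=[0,0,0,0,0,0,0,0])

```text
time_s: 21.5
eef_pos: [0.6498, -0.0342, 0.1815]
eef_rot: [-0.005, 0.994, -0.104, -0.045]
wrist_force: [-0.4, 0.4, -2.4]
opening: 0.694
grasp_force: 66.9
```

Request:
send_rows(dr=[[0.07,-0.83,0.52],[0.16,-1.43,0.98],[0.28,-2.02,1.45],[0.44,-2.61,1.91],[0.62,-3.2,2.36],[0.83,-3.78,2.8],[1.07,-4.36,3.24],[1.33,-4.93,3.66]], xyz=[[-0.3,-0.1,0.3],[-1.6,-0.7,0.6],[-2.9,-1.4,0.9],[-4.3,-2.0,1.2],[-5.7,-2.6,1.5],[-7.1,-3.3,1.8],[-8.6,-4.0,2.1],[-10.1,-4.7,2.3]], jaw=[0,0,0,0,0,0,0,0])

```text
time_s: 22.5
eef_pos: [0.559, 0.0328, 0.1674]
eef_rot: [-0.091, 0.909, -0.287, -0.288]
wrist_force: [-0.2, 0.2, -2.6]
opening: 0.687
grasp_force: 67.0
```

Request:
send_rows(dr=[[0.35,0,0.5],[0.71,0,1.01],[1.06,0,1.51],[1.41,0,2.01],[1.76,0,2.52],[2.12,0,3.02],[2.47,0,3.52],[2.82,0,4.03]], xyz=[[-1.8,-0.7,1.3],[-3.6,-1.3,2.5],[-5.4,-2.0,3.8],[-7.2,-2.7,5.1],[-9.1,-3.4,6.4],[-10.9,-4.1,7.8],[-12.8,-4.7,9.1],[-14.7,-5.4,10.4]], jaw=[0,0,0,0,0,0,0,0])

```text
time_s: 23.5
eef_pos: [0.4423, 0.1803, 0.1668]
eef_rot: [-0.161, 0.806, -0.51, -0.254]
wrist_force: [1.0, 0.9, -2.1]
opening: 0.687
grasp_force: 66.9
```

```bash
python3 - <<'E'
from plan import *
d=np.load("grasp.npz");p,R,o=pose();print(p,o["q"].round(2),o["wrist_force"],o["time_s"],o["opening"])
G0=(d["p"],Rq(d["w"]));go(G0[0]+[0,0,.03],G0[1]);go(*G0,(G0[0]+[0,0,.03],G0[1]))
import pickle
c=ctrl.calibration("wrist");im=ctrl.camera("wrist")[:,:,::-1].copy();cv2.imwrite("pics/f1raw.png",im)
w=G0[1].inv()
# expected cup in hand: cup home pose carried rigidly
pts=R.apply(w.apply(cup([*b,np.radians(y)])-G0[0]))+p
q=proj("wrist",pts,c)
hsv=cv2.cvtColor(im,cv2.COLOR_BGR2HSV);m=cv2.inRange(hsv,(15,120,60),(38,255,255));cc,l,s,_=cv2.connectedComponentsWithStats(m);i=1+np.argmax(s[1:,4])
print("seen",s[i],"expected",cv2.boundingRect(q.astype(np.float32)))
E
```

```text
[0.44229067 0.18026609 0.16683475] [-0.18  0.22  1.86  0.49  1.46  2.36] [ 1.02445744  0.90242958 -2.12047158] 23.5 0.6872378155965579
dr [-0.01, 0.01, -0.07] xyz [4.11, -0.12, 5.71] rows>= 1.1
dr [0.0, 0.0, 0.0] xyz [1.72, 0.01, 2.46] rows>= 0.5
seen [  236   153   175   127 17736] expected (235, 146, 177, 255)
```

Request:
send_rows(dr=[[0,0,-0.07],[0,0,-0.07],[0,0,-0.07],[0,0,-0.07],[0,0,-0.07],[0,0,-0.07],[0,0,-0.07],[0,0,-0.07]], xyz=[[0.6,0,0.9],[1.4,0,1.9],[2.1,0,3],[2.8,-0.1,4],[3.5,-0.1,4.9],[4.1,-0.1,5.7],[4.1,-0.1,5.7],[4.1,-0.1,5.7]], jaw=[0,0,0,0,0,0,0,0])

```text
time_s: 24.55
eef_pos: [0.4443, 0.1793, 0.0967]
eef_rot: [-0.161, 0.809, -0.506, -0.254]
wrist_force: [0.1, -0.6, -1.9]
opening: 0.689
grasp_force: 66.9
```

Request:
send_rows(dr=[[0,0,0],[0,0,0],[0,0,0],[0,0,0],[0,0,0],[0,0,0],[0,0,0],[0,0,0]], xyz=[[0.2,0,0.3],[0.5,0,0.7],[0.8,0,1.1],[1,0,1.4],[1.2,0,1.8],[1.4,0,2],[1.5,0,2.1],[1.5,0,2.1]], jaw=[0,0,0,0,0,0,0,0])

```text
time_s: 25.55
eef_pos: [0.4443, 0.1791, 0.0707]
eef_rot: [-0.161, 0.808, -0.506, -0.254]
wrist_force: [-0.0, 0.2, -2.2]
opening: 0.689
grasp_force: 66.9
```

```bash
python3 - <<'E'
from plan import *
d=np.load("grasp.npz");p,R,o=pose();print(p-d["p"],o["wrist_force"],o["torque"],o["time_s"]);go(d["p"],Rq(d["w"]))
E
```

```text
[ 0.00052544 -0.00089342  0.00410854] [-0.02731993  0.16059453 -2.211147  ] [-0.40700531 -0.23403368  0.00550987] 25.55
dr [-0.0, 0.01, 0.02] xyz [0.15, 0.01, 0.4] rows>= 0.1
```

Request:
send_rows(dr=[[0,0,0],[0,0,0],[0,0,0],[0,0,0],[0,0,0],[0,0,0],[0,0,0],[0,0,0]], xyz=[[0.05,0,0.05],[0.05,0,0.1],[0.1,0,0.15],[0.1,0,0.2],[0.1,0,0.25],[0.15,0,0.3],[0.15,0,0.35],[0.15,0,0.35]], jaw=[0,0,0,0,0,0,0,0])

```text
time_s: 26.55
eef_pos: [0.4438, 0.1798, 0.0669]
eef_rot: [-0.161, 0.808, -0.506, -0.254]
wrist_force: [0.4, 0.6, -2.2]
opening: 0.69
grasp_force: 66.9
```

```bash
python3 - <<'E'
from plan import *
d=np.load("grasp.npz");p,R,o=pose();print(p-d["p"],o["wrist_force"],o["torque"],o["time_s"]);go(d["p"],Rq(d["w"]))
E
```

```text
[ 0.00011716 -0.00015162  0.00036793] [ 0.43220688  0.64319364 -2.18554038] [-0.40998652 -0.16705406 -0.0424391 ] 26.55
dr [-0.0, 0.01, 0.02] xyz [0.01, 0.0, 0.04] rows>= 0.0
```

Request:
send_rows(dr=[[0,0,0],[0,0,0],[0,0,0],[0,0,0],[0,0,0],[0,0,0],[0,0,0],[0,0,0]], xyz=[[0.03,0,0.04],[0.06,0,0.08],[0.08,0,0.12],[0.1,0,0.16],[0.1,0,0.16],[0.1,0,0.16],[0.1,0,0.16],[0.1,0,0.16]], jaw=[0,0,0,0,0,0,0,0])

```text
time_s: 27.55
eef_pos: [0.444, 0.1798, 0.0665]
eef_rot: [-0.162, 0.808, -0.506, -0.254]
wrist_force: [-3.7, -4.0, 12.6]
opening: 0.692
grasp_force: 68.8
```

```bash
python3 - <<'E'
from plan import *
d=np.load("grasp.npz");p,R,o=pose();print(p-d["p"],o["wrist_force"],o["torque"],o["time_s"])
im=ctrl.camera("wrist")[:,:,::-1];cv2.imwrite("pics/g1.png",im)
E
```

```text
[ 2.38148282e-04 -1.32438752e-04  2.11482598e-06] [-3.72383557 -4.04018046 12.64553396] [0.12295738 0.87747491 0.24086794] 27.55
```

Request:
send_rows(dr=[[0,0,0],[0,0,0],[0,0,0],[0,0,0],[0,0,0],[0,0,0],[0,0,0],[0,0,0]], xyz=[[0.05,0,-0.02],[0.1,0,-0.04],[0.15,0,-0.06],[0.15,0,-0.06],[0.15,0,-0.06],[0.15,0,-0.06],[0.15,0,-0.06],[0.15,0,-0.06]], jaw=[0,0,0,0,0,0,0,0])

```text
time_s: 28.6
eef_pos: [0.4439, 0.1797, 0.0665]
eef_rot: [-0.162, 0.808, -0.505, -0.256]
wrist_force: [-5.7, 2.1, 14.2]
opening: 0.697
grasp_force: 68.4
```

```bash
python3 - <<'E'
from plan import *
d=np.load("grasp.npz");p,R,o=pose();print(p-d["p"],(p-d["p"])@a,o["wrist_force"],o["wrist_force"]@a,o["torque"],o["time_s"])
E
```

```text
[ 2.02722778e-04 -3.21080507e-04 -4.79381527e-05] -0.0003766723117308881 [-5.67437117  2.1363069  14.20191359] 7.900757861557073 [0.9502741  1.01830439 0.2573649 ] 28.6
```

The cup only moved 0.25 mm and the force along its axis rose, so it's against the foot stop. I'll release and back out.

Request:
send_rows(dr=[[0,0,0],[0,0,0],[0,0,0],[0,0,0],[0,0,0],[0,0,0],[0,0,0],[0,0,0]], xyz=[[0,0,0],[0,0,0],[0,0,0],[0,0,0],[0,0,0],[0,0,0],[0,0,0],[0,0,0]], jaw=[75,80,85,90,100,100,100,100])

```text
time_s: 29.6
eef_pos: [0.4446, 0.1785, 0.0647]
eef_rot: [-0.161, 0.808, -0.506, -0.254]
wrist_force: [-0.3, -0.2, 0.9]
opening: 0.999
grasp_force: 0.0
```

Request:
send_rows(dr=[[0,0,0],[0,0,0],[0,0,0],[0,0,0],[0,0,0],[0,0,0],[0,0,0],[0,0,0]], xyz=[[0,0,-1],[0,0,-2],[0,0,-4],[0,0,-6],[0,0,-8],[0,0,-10],[0,0,-10],[0,0,-10]], jaw=[100,100,100,100,100,100,100,100])

```text
time_s: 30.6
eef_pos: [0.469, 0.1268, 0.1464]
eef_rot: [-0.161, 0.808, -0.506, -0.254]
wrist_force: [-0.5, 0.3, 0.0]
opening: 0.996
grasp_force: 0.0
```

```bash
python3 - <<'E'
from plan import *
import pickle
p,R,o=pose();print(p,o["opening"],o["wrist_force"],o["time_s"])
c=ctrl.calibration("wrist");im=ctrl.camera("wrist")[:,:,::-1].copy();c0=pickle.load(open("w2.pkl","rb"));im0=cv2.imread("pics/w2raw.png")
def msk(im):
    m=cv2.inRange(cv2.cvtColor(im,cv2.COLOR_BGR2HSV),(15,120,60),(38,255,255));cc,l,s,_=cv2.connectedComponentsWithStats(m);return s[1+np.argmax(s[1:,4])]
E=lambda c:cv2.boundingRect(proj("wrist",cup([*b,np.radians(y)]),c).astype(np.float32))
print("before",msk(im0),E(c0),"now",msk(im),E(c))
for u in proj("wrist",cup([*b,np.radians(y)]),c): cv2.circle(im,tuple(int(v) for v in u),1,(0,255,0),-1)
s=ctrl.camera("side")[:,:,::-1]
cv2.imwrite("pics/h1.png",np.hstack([im[60:360,150:500],cv2.resize(s[165:240,268:368],(400,300),interpolation=cv2.INTER_CUBIC)]))
E
```

```text
[0.4689584  0.12680881 0.14639921] 0.9959551242514348 [-0.5252952   0.31165659  0.04417864] 30.6
before [ 278  185   89  104 6777] (275, 130, 94, 153) now [ 279  188   88  104 6698] (276, 133, 94, 153)
```

View pics/h1.png

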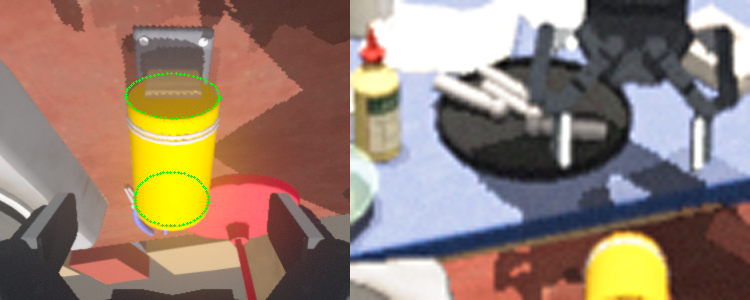

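The cup is home: its outline matches the starting one to within a pixel after the small camera shift. The punches lie in the dish around (440–605, 75–135), and the gripper is clear.

```bash
python3 -c "
from bench import ctrl
print(ctrl.hand_in())"
```

```text
the job is handed in; nothing more can be done
None
```

I emptied the cup over the dish and handed the job in after about 31 s of robot time: the punches lie in the dish, one of them leaning on its rim, and the cup is back against the foot stop in its cradle, within a pixel of where it started. I could not pick out all four punches in the pictures; that the cup weighed as empty is what says they all came out.

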